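# Put the connector kit back into its foam-lined tray

## Task

The connector kit is lying about on the bench mat: put it away in the foam-lined tray, laying the torque wrench, the long barrel, the adaptor and the stubby short each flat and fully down in the pocket that was cut for it, the wrench with its handle in the deep end of its pocket and its jaw over the shallow end. Set them down rather than dropping them, and leave the solder reel where it stands.

Things in the scene. Friction and masses are not known exactly. Their poses are not given: they have to be found in the camera images.
- wrench: Loose torque wrench lying flat on the 2 mm bench mat. Origin under mid-length. +y: end of the round orange handle (y -12 to +80 mm, 16 mm wide, 17 high); -y: thin metal shank and jaw (to y -83 mm; 20 mm wide, 6 thick, its underside 6 mm higher than the handle's). Balances near y +13 mm: grip there across x. 0.12 kg.
- wrench_head (a point): Point on the wrench's metal jaw, 70 mm from the wrench's origin along its -y, 9 mm up.
- barrel: Loose barrel, the longest of the three white coaxial fittings, a nut at each end: 78 mm long (its y), 17 mm thick, lying on its side on the 2 mm mat. Origin under its middle; grip across x. 0.06 kg.
- adaptor: Loose adaptor, the white coaxial fitting of middle length, fluted nut on one end, thread on the other: 48 mm long (its y), 20 mm thick, lying on its side on the 2 mm mat. Origin under its middle; grip across x. 0.05 kg.
- short_cap: Loose short, the stubby white coaxial cap: 21 mm long (its y), 18 mm thick, lying on its side on the 2 mm mat. Origin under its middle; grip across x. 0.03 kg.
- nest_wrench: Dark foam strip 190 (x) x 72 (y) x 22 mm, fixed across the black kit tray; origin centre of underside, z up. Pocket in the middle of its top, blue floor 14 mm above the origin, 8 mm below the top. Pocket 176 mm long (x), 29 wide for the handle; beyond x = +22 mm 34 wide with a ledge 5 mm above the floor, under the thin jaw. Seated, the wrench's +y points along the strip's -x, towards the robot.
- nest_barrel: Dark foam strip 190 (x) x 72 (y) x 22 mm, fixed across the black kit tray; origin centre of underside, z up. Pocket in the middle of its top, blue floor 14 mm above the origin, 8 mm below the top. Pocket 92 (x) x 29 mm (y), barrel along x, either way round. The four strips lie side by side in any order, 73.5 mm apart, tray wall 4 mm above them.
- nest_adaptor: Dark foam strip 190 (x) x 72 (y) x 22 mm, fixed across the black kit tray; origin centre of underside, z up. Pocket in the middle of its top, blue floor 14 mm above the origin, 8 mm below the top. Pocket 61 (x) x 32 mm (y), for the adaptor lying along x, either way round. Lips bevelled 3 mm; small thumb notches beside all pockets but the short's.
- nest_short: Dark foam strip 190 (x) x 72 (y) x 22 mm, fixed across the black kit tray; origin centre of underside, z up. Pocket in the middle of its top, blue floor 14 mm above the origin, 8 mm below the top. Pocket 34 (x) x 31 mm (y), the smallest, for the short. Pocket lips are bevelled 3 mm.
- solder_reel: Reel of solder wire standing upright among the loose parts, 56 mm across, 37 mm high, origin under its centre. To be left alone.
Things that resemble listed ones, but are neither listed nor needed, are in the scene too. Of the things that look like the wrench, take the one that is farthest to the robot's right at the start.

How it is judged:
By the outcome, as a careful person would: the job done as asked, in the order asked, and still so for the second after the job is handed in, with the robot touching nothing.
It also fails if it takes over 109 s, if anything falls off the work surface, if the arm or the gripper's body presses on something with over 40 N, if the wrist force passes 120 N, or if a joint passes its speed limit or range.

## Robot

A 6-joint arm with a two-finger parallel gripper is mounted at the origin on a cart in front of the work surface, level with it; the furniture and walls round the work are solid. World frame = base frame: x ahead of the robot, y to its left, z up, the work surface at z = 0. Lengths are in m, angles in rad, forces in N, time in s.
With the tool pointing down it reaches from about 0.35 to 0.925 m from the base axis. Payload 6.4 kg.
Tool frame: the origin (TCP) lies on the centre line of the jaws, within the pads' length; the fingertips stand ahead of it and the grasp point (between the pads) lies 6 mm ahead of it (bot.tips_ahead is the z of the fingertips in the tool frame, in m); z points along the fingers, y is the line along which they close (so a half turn about z gives the same grasp; the last joint's range is limited). The gripper opens to 94 mm and grips with 3 to 60 N. Pads are 16 mm wide; open, the fingers measure 119 mm over their backs; the gripper's body (75 mm by 177 mm) begins 78 mm behind the grasp point.
Start: joints at [-1.369, 0.245, 1.558, -0, 1.339, -0.174], TCP at [0.239, -0.605, 0.23] pointing down, gripper open.
Joint ranges: [-3.13, 3.13], [-1.02, 2.26], [0.13, 2.54], [-0.95, 4.09], [0.21, 2.88], [-2.74, 2.74]. Speed limits (rad/s): [2.57, 2.57, 3.14, 3.14, 3.14, 3.14].

## Interface

Orientations are given as a unit quaternion [w, x, y, z].
In Python, from bench import bot gives the robot as it stands. The module is installed in compiled form; this text tells all that it offers.
- The arm moves only by the shell command python3 -m crank 'ROWS' [OPENING]. ROWS is rows parted by semicolons, their numbers by spaces, 1 to 5 of them, each of 6 numbers: dx, dy, dz in m, then a rotation vector rx, ry, rz in rad; each row is the pose to reach, as a shift and turn from the pose commanded when the command began, along the tool's axes at that moment; what a row does not reach only later rows make up. A row lasts 1/8 s, in which the tool goes at most 0.0625 m and 0.188 rad, less where a joint would pass 70% of its speed; a pose out of reach is approached as far as the arm can. OPENING is the finger opening in m, set as the command begins (- or left out keeps the last). The fingers move at their own pace and stop on an object; the grip force is fixed at half the most. Time passes only in rows, so rows that do not move let the fingers close. It prints the time, the measured TCP pose, the force, the opening and the grip force at its end.
- bot.observe(): the state, without advancing time (a new reading comes with each control period).
- bot.capture(name): name is "scene" or "top" or "wrist"; returns (picture, depth): 400x640x3 uint8, blue, green, red; 400x640 float32, m along the optical axis (not along the pixel's ray), 0 where there is no reading.
- bot.get_calibration(name): a dict with "fov_y" (degrees; the focal length in pixels is half the picture's height over the tangent of half this angle, whatever the lens; pixels are square), "cx", "cy" (the principal point, pixels), "R" (3x3) and "t" (3): a world point X has camera coordinates R X + t. Camera axes: x right, y down, z forward; pixel columns grow to the right and rows downward; lengths in m; the calibration is good to about 2 mm. A picture is of the moment at which its call begins: read the wrist's pose just before it. get_calibration takes no time and is no camera call; for the wrist camera it gives the pose at the moment of the call.
- bot.close_job(): hands the job in; it is judged then, once.
The state is a dict: "time": time; "joints": joint angles; "qd": joint speeds; "effort": joint torques, N m; "eef_pos": TCP position; "tool_rot": TCP orientation; "ft_force": force on the tool from outside, world axes, zero at the start; "moment": the same for the moment, N m; "gripper_width": finger opening in m; "grasp_force": force on a finger pad.
Only numpy, scipy, OpenCV 4.12 (cv2) and the standard library are available. Lean on these libraries where they do the work, as an engineer would, in place of code of your own. Each camera call takes 0.05 s, during which the arm holds its last target. There are 200 camera calls.

## Working session

There is one attempt and no reset: what is moved stays moved. The work goes in short steps, Python scripts to look and compute and a shell command to move; the robot and the scene stay as the last step left them, time stands still between calls to the robot, and variables do not carry over. Pictures are saved under pics/ and viewed, at most 18 in all, crops included, and the job is handed in when it is done.

```bash
mkdir -p pics
cat > h.py <<'E'
import numpy as np, cv2
from bench import bot
from scipy.spatial.transform import Rotation as Ro
def cap(n,save=None):
    c=bot.get_calibration(n); p,d=bot.capture(n)
    if save: cv2.imwrite('pics/'+save+'.png',p); np.savez('pics/'+save+'.npz',p=p,d=d,R=c['R'],t=c['t'],f=200/np.tan(np.radians(c['fov_y'])/2),cx=c['cx'],cy=c['cy'])
    return p,d,c
def world(z):
    d=z['d']; v,u=np.indices(d.shape)
    X=np.stack([(u-z['cx'])*d/z['f'],(v-z['cy'])*d/z['f'],d],-1)
    W=(X-z['t'])@z['R']   # R^T (X-t)
    W[d==0]=np.nan
    return W
E
python3 - <<'E'
from h import *
for n in ('scene','top'):
    p,d,c=cap(n,n+'0'); print(n,c)
s=bot.observe(); print(s, bot.tips_ahead)
E
```

```text
scene {'fov_y': 49.852377274838325, 'cx': 316.539091834715, 'cy': 197.3820155464274, 'R': array([[-0.82932351, -0.55857323, -0.01478039],
       [-0.47878042,  0.72399398, -0.49659041],
       [ 0.28808302, -0.40475754, -0.86785915]]), 't': array([0.52479486, 0.18768584, 1.57234352])}
top {'fov_y': 44.07345008676152, 'cx': 313.66881915881277, 'cy': 201.24542211240163, 'R': array([[-5.56110461e-03, -9.99984074e-01,  9.61871604e-04],
       [-9.96104187e-01,  5.45486705e-03, -8.80152985e-02],
       [ 8.80086499e-02, -1.44758661e-03, -9.96118659e-01]]), 't': array([0.13809681, 0.54229672, 1.45270413])}
{'time': 0.1, 'joints': array([-1.36908200e+00,  2.45720011e-01,  1.55888115e+00, -3.03430738e-05,
        1.33870136e+00, -1.74120340e-01]), 'qd': array([-0.0004623 , -0.00126667, -0.00172451, -0.00017995, -0.0003556 ,
        0.000417  ]), 'effort': array([ 2.84873304e-04, -4.16914845e+01, -3.15524805e+01,  6.86699920e-02,
        3.09649156e-02, -5.89444585e-05]), 'eef_pos': array([ 0.23846679, -0.60414169,  0.22947691]), 'tool_rot': array([-8.54646499e-04,  9.82394422e-01,  1.86816671e-01, -2.65554532e-05]), 'ft_force': array([0.70666271, 0.70517163, 0.05892828]), 'moment': array([0.00240403, 0.01404476, 0.01985651]), 'grasp_force': 0.0, 'gripper_width': 0.09414501737988862} 0.025
```

Run:
```python
from h import *
cap('wrist','wrist0'); print(bot.get_calibration('wrist'))
```

```text
{'fov_y': 68.27001527203197, 'cx': 318.1530343629686, 'cy': 199.0680328306223, 'R': array([[ 0.36701132, -0.93021459, -0.00187229],
       [-0.89506071, -0.35368822,  0.27160813],
       [-0.25331605, -0.09800744, -0.96240611]]), 't': array([-0.64924921, -0.02776382,  0.39315188])}
```

View pics/top0.png

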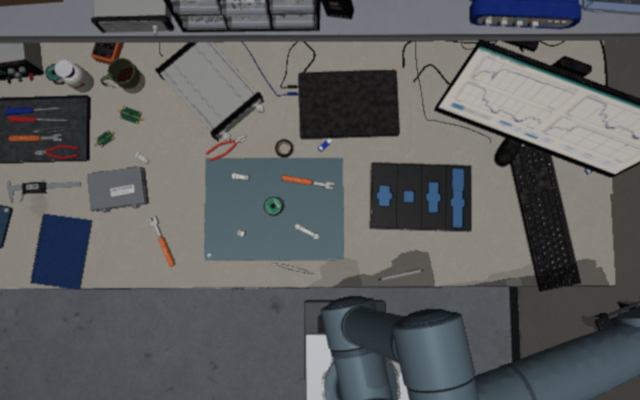

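View pics/scene0.png

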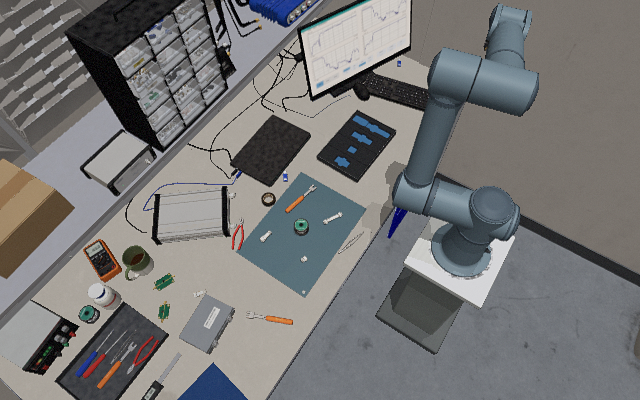

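Top view: there are three wrench-like things, at (307,183) on the mat, (163,240) on the bench and (35,138) in the tool tray. The one at (307,183) has the largest u, so it is farthest to the robot's right, and it lies on the mat as described. The fittings are at (240,177), (307,232) and (241,233), and the reel is at (273,206). The tray pockets, left to right, look like adaptor, short, barrel and wrench. I'll confirm with a crop.

Run:
```python
from h import *
z=np.load('pics/top0.npz'); W=world(z)
for n,u,v in [('wr',307,183),('A',240,177),('B',307,232),('C',241,233),('reel',273,206),('p1',385,195),('p2',408,197),('p3',433,197),('p4',457,197),('mat',220,220)]: print(n,W[v,u].round(4))
cv2.imwrite('pics/crop0.png',cv2.resize(z['p'][150:270,200:360],None,fx=5,fy=5,interpolation=cv2.INTER_CUBIC))
```

```text
wr [0.5993 0.1549 0.0139]
A [0.6187 0.3572 0.0141]
B [0.4516 0.1555 0.016 ]
C [0.4497 0.3526 0.0163]
reel [0.5281 0.2552 0.0409]
p1 [ 0.5616 -0.0799  0.0139]
p2 [ 0.5548 -0.1483  0.0177]
p3 [ 0.5545 -0.2237  0.0166]
p4 [ 0.5542 -0.296   0.0161]
mat [ 0.49    0.4198 -0.0051]
```

View pics/crop0.png

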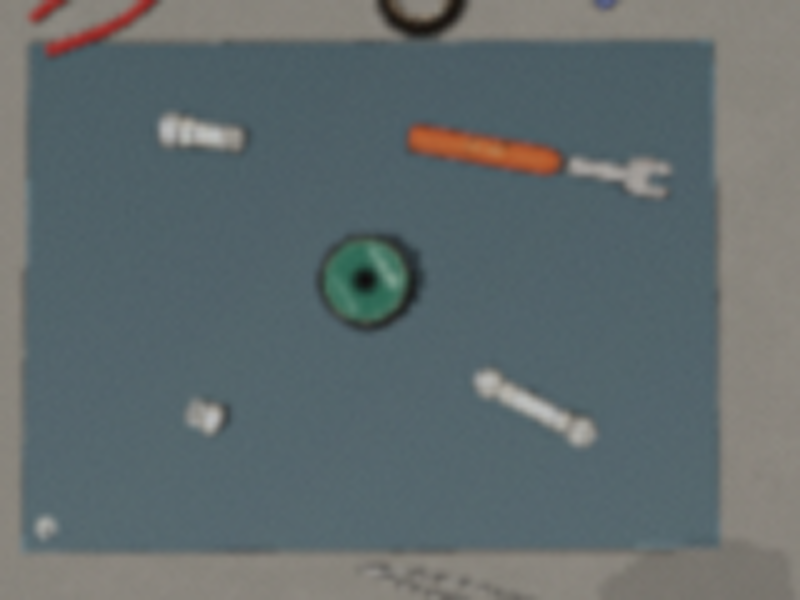

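The crop confirms the orange-handled wrench at crop (410–670, 125–200) with its jaw to the right. The barrel is at (487–590, 380–435), the adaptor at (160–245, 130) and the short at (207,415). Next I'll work out the wrist-camera geometry and the delta to a view above the tray.

```bash
cat >> h.py <<'E'
def Rt(psi): # tool down, tool x at yaw psi
    c,s=np.cos(psi),np.sin(psi); return np.array([[c,s,0],[s,-c,0],[0,0,-1.]])
def cur():
    s=bot.observe(); q=s['tool_rot']; return s['eef_pos'],Ro.from_quat([q[1],q[2],q[3],q[0]]).as_matrix(),s
def delta(p,psi,frm=None):
    """print shift+rotvec from current tool pose (or frm=(pos,psi)) to target"""
    if frm is None: p0,R0,_=cur()
    else: p0,R0=np.array(frm[0]),Rt(frm[1])
    d=R0.T@(np.array(p)-p0); r=Ro.from_matrix(R0.T@Rt(psi)).as_rotvec()
    print('delta',d.round(4),r.round(4),'dist',np.linalg.norm(d).round(3),'rows',np.ceil(max(np.linalg.norm(d)/.0625,np.linalg.norm(r)/.188)))
def psi_now():
    _,R,_=cur(); return np.arctan2(R[1,0],R[0,0])
E
python3 - <<'E'
from h import *
p,R,s=cur(); c=bot.get_calibration('wrist'); C=-c['R'].T@c['t']
print('cam in tool',R.T@(C-p),'\ncam axes in tool\n',(R.T@c['R'].T).round(3), psi_now())
delta((.49,-.19,.25),0.0)
z=np.load('pics/wrist0.npz'); print(z['d'].min(),z['d'].max())
E
```

```text
cam in tool [ 0.08004155  0.0001672  -0.15505224] 
cam axes in tool
 [[ 0.    -0.962 -0.272]
 [ 1.     0.    -0.   ]
 [ 0.    -0.272  0.962]] 0.3757879008195494
delta [ 0.386  -0.293  -0.0199] [-1.500e-03  1.000e-04  3.758e-01] dist 0.485 rows 8.0
0.0 1.5123918
```

View pics/wrist0.png

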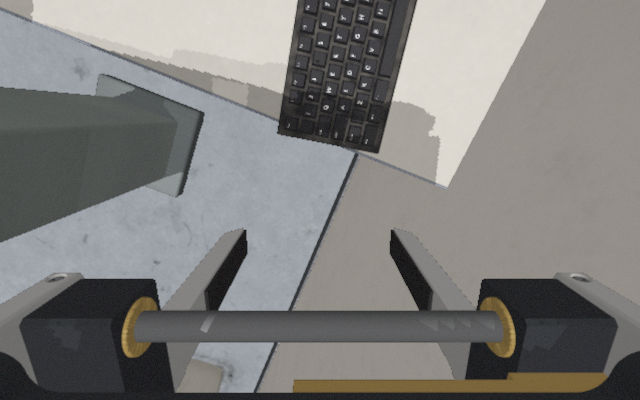

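The wrist view shows thin tapered fingers at (240,240) and (395,240). The camera sits 80 mm ahead of the tool along tool +x. Moving over the tray.

```bash
python3 -m crank '.05 -.034 -.004 0 0 .04; .1 -.068 -.008 0 0 .09; .15 -.102 -.012 0 0 .13; .2 -.136 -.016 0 0 .18; .25 -.17 -.02 0 0 .226' 0.05 && python3 -c "
from h import *
delta((.52,-.19,.26),0.0)"
```

```text
time: 0.78
eef_pos: [0.4094, -0.3529, 0.2504]
tool_rot: [-0.0, 0.997, 0.074, -0.0]
ft_force: [-0.4, -1.7, -0.3]
gripper_width: 0.0509
grasp_force: 0.0
delta [ 0.1334 -0.1448 -0.0096] [-0.0002  0.      0.1479] dist 0.197 rows 4.0
```

```bash
python3 -m crank '.033 -.036 -.002 0 0 .04; .066 -.072 -.005 0 0 .08; .1 -.108 -.007 0 0 .12; .1334 -.1448 -.0096 0 0 .148; .1334 -.1448 -.0096 0 0 .148' && python3 -c "
from h import *
print(cur()[0],psi_now())
cap('wrist','wt'); z=np.load('pics/wt.npz')
delta((.46,.22,.29),1.4)
"
```

```text
time: 1.4
eef_pos: [0.52, -0.1893, 0.26]
tool_rot: [-0.0, 1.0, 0.003, -0.0]
ft_force: [-0.6, 0.0, -1.0]
gripper_width: 0.0503
grasp_force: 0.0
[ 0.52000448 -0.18928876  0.25997486] 0.0065047516809642785
delta [-0.0574 -0.411  -0.0302] [-3.0000e-04  6.0000e-04 -1.3954e+00] dist 0.416 rows 8.0
```

View pics/wt.png

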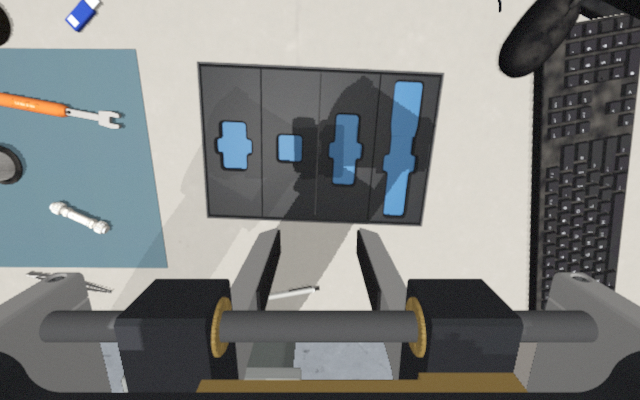

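Wrist view: the tray pockets are adaptor (235,145), short (289,148), barrel (345,148) and wrench (404,148), with the wrench's wide ledge end at the top (+x). Measuring the pockets and moving to the mat.

```bash
cat >> h.py <<'E'
def ray(z,uv):
    uv=np.atleast_2d(uv).astype(float); R=z['R']
    d=np.c_[(uv[:,0]-z['cx'])/z['f'],(uv[:,1]-z['cy'])/z['f'],np.ones(len(uv))]@R
    return -R.T@z['t'],d
def onplane(z,uv,h):
    C,d=ray(z,uv); return C+d*((h-C[2])/d[:,2])[:,None]
def tri(views): # [(z,uv)..] -> point, residual
    A=np.zeros((3,3));b=np.zeros(3);L=[]
    for z,uv in views:
        C,d=ray(z,uv); d=d[0]/np.linalg.norm(d[0]); P=np.eye(3)-np.outer(d,d); A+=P;b+=P@C;L.append((C,P))
    X=np.linalg.solve(A,b); return X,[np.linalg.norm(P@(X-C)) for C,P in L]
def blobs(m,amin):
    n,l,s,c=cv2.connectedComponentsWithStats(m.astype(np.uint8)); return [(c[i],l==i) for i in range(1,n) if s[i,4]>=amin]
E
cat > pk.py <<'E'
from h import *
def blue(z,u0,u1,v0,v1,amin):
    p=z['p'].astype(int); m=(p[...,0]-p[...,2]>40); k=np.zeros_like(m); k[v0:v1,u0:u1]=1
    return sorted(blobs(m&k,amin),key=lambda b:b[0][0])
zw=np.load('pics/wt.npz'); zt=np.load('pics/top0.npz')
bw=blue(zw,200,440,60,225,150); bt=blue(zt,370,472,162,232,30)
W=world(zw); WT=world(zt)
for (c,m),(ct,mt) in zip(bw,bt):
    X,r=tri([(zw,c),(zt,ct)])
    print('uv',c.round(1),ct.round(1),'tri',X.round(4),np.round(r,4),'depth z',np.nanmedian(W[m][:,2]).round(4),np.nanmedian(WT[mt][:,2]).round(4))
    v,u=np.nonzero(m); P=onplane(zw,np.c_[u,v],0.0165)[:,:2].astype(np.float32)
    rc=cv2.minAreaRect(P); print('   rect',np.round(rc[0],4),np.round(rc[1],4),round(rc[2],2))
    d=cv2.fitLine(P,cv2.DIST_L2,0,.01,.01).ravel(); print('   cen',P.mean(0).round(4),'x',P[:,0].min().round(4),P[:,0].max().round(4),'y',P[:,1].min().round(4),P[:,1].max().round(4),'yaw',np.degrees(np.arctan(d[1]/d[0])).round(2))
E
python3 pk.py
```

```text
uv [234.2 144.7] [384.  195.3] tri [ 0.5612 -0.0763  0.0147] [0.0007 0.0007] depth z 0.0175 0.0157
   rect [ 0.5613 -0.0762] [0.0454 0.062 ] 86.83
   cen [ 0.5618 -0.0765] x 0.5306 0.5926 y -0.0993 -0.0534 yaw -1.84
uv [289.5 147.6] [408.5 196. ] tri [ 0.5583 -0.1503  0.0143] [0.0003 0.0003] depth z 0.0176 0.0165
   rect [ 0.5581 -0.1502] [0.031  0.0346] 89.47
   cen [ 0.5587 -0.1503] x 0.5407 0.5753 y -0.1659 -0.1346 yaw 3.53
uv [344.9 148.6] [432.9 196.8] tri [ 0.5563 -0.2259  0.0053] [0.0005 0.0005] depth z 0.0175 0.016
   rect [ 0.5558 -0.2247] [0.0931 0.043 ] 0.38
   cen [ 0.5574 -0.2245] x 0.5093 0.6024 y -0.2461 -0.2031 yaw -1.93
uv [401.1 144.5] [457.6 196.9] tri [ 0.5593 -0.3127 -0.0335] [0.0004 0.0004] depth z 0.0185 0.0177
   rect [ 0.5536 -0.298 ] [0.0425 0.1784] 89.44
   cen [ 0.5621 -0.2992] x 0.4645 0.6428 y -0.32 -0.2766 yaw -2.49
```

```bash
python3 -m crank '-.007 -.052 -.004 0 0 -.18; -.014 -.104 -.008 0 0 -.36; -.021 -.156 -.012 0 0 -.54; -.028 -.208 -.016 0 0 -.72; -.035 -.26 -.02 0 0 -.9' && python3 -c "
from h import *
delta((.46,.22,.29),1.4)
"
```

```text
time: 2.08
eef_pos: [0.483, 0.0683, 0.28]
tool_rot: [0.0, 0.899, 0.437, -0.0]
ft_force: [0.1, 0.5, -0.5]
gripper_width: 0.0497
grasp_force: 0.0
delta [ 0.1051 -0.1117 -0.01  ] [ 1.000e-04  3.000e-04 -4.946e-01] dist 0.154 rows 3.0
```

```bash
python3 -m crank '.035 -.037 -.003 0 0 -.17; .07 -.074 -.007 0 0 -.33; .105 -.1117 -.01 0 0 -.495; .105 -.1117 -.01 0 0 -.495; .105 -.1117 -.01 0 0 -.495' && python3 -c "
from h import *
print(cur()[0],psi_now())
cap('wrist','wm1'); 
"
```

```text
time: 2.7
eef_pos: [0.4613, 0.2186, 0.2897]
tool_rot: [0.0, 0.767, 0.642, -0.0]
ft_force: [-0.1, -0.2, -0.3]
gripper_width: 0.0502
grasp_force: 0.0
[0.46131532 0.21862162 0.28973247] 1.394710514469791
```

View pics/wm1.png

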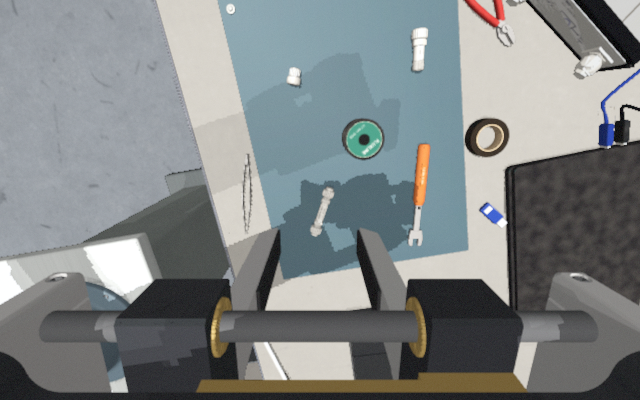

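All parts are visible: wrench (420,195), adaptor (419,48), short (294,76), barrel (321,212) and reel (363,139). Segmenting and measuring.

```bash
cat > ms.py <<'E'
from h import *
import sys
def meas(z,boxes,h):
    p=z['p'].astype(int); W=world(z); out={}
    for n,(u0,u1,v0,v1) in boxes.items():
        k=np.zeros(p.shape[:2],bool); k[v0:v1,u0:u1]=1
        m=k&(p[...,2]-p[...,0]>-3)  # warmer than the mat
        b=max(blobs(m,5),key=lambda b:b[1].sum())[1]; 
        v,u=np.nonzero(b); P=onplane(z,np.c_[u,v],h)[:,:2].astype(np.float32)
        rc=cv2.minAreaRect(P); d=cv2.fitLine(P,cv2.DIST_L2,0,.01,.01).ravel()
        mat=k&~cv2.dilate(m.astype(np.uint8),np.ones((7,7))).astype(bool)
        print(n,'uvc',np.c_[u,v].mean(0).round(1),'n',len(u),'rect',np.round(rc[0],4),np.round(rc[1],4),round(rc[2],1),'cen',P.mean(0).round(4),'yaw',np.degrees(np.arctan2(d[1],d[0])).round(1),'z95',np.nanpercentile(W[b][:,2],90).round(4),'mat',np.nanmedian(W[mat][:,2]).round(4))
        out[n]=(np.c_[u,v].mean(0),rc)
    return out
if __name__=='__main__':
    zw=np.load('pics/wm1.npz'); zt=np.load('pics/top0.npz')
    a=meas(zw,dict(wrench=(405,440,138,250),adaptor=(403,436,20,80),short=(280,308,60,92),barrel=(303,341,180,243)),.0105)
    b=meas(zt,dict(wrench=(280,338,172,192),adaptor=(228,254,168,185),short=(234,249,225,240),barrel=(292,322,220,242)),.0105)
    for n in a: X,r=tri([(zw,a[n][0]),(zt,b[n][0])]); print(n,'tri',X.round(4),np.round(r,4))
    p=zw['p'][120:260,270:450];
E
python3 ms.py
```

```text
wrench uvc [419.5 189.9] n 1110 rect [0.6055 0.1525] [0.1597 0.0225] 80.7 cen [0.6079 0.1619] yaw 79.8 z95 0.0202 mat 0.0029
adaptor uvc [418.6  47.3] n 538 rect [0.6221 0.3574] [0.051  0.0212] 79.9 cen [0.6233 0.3596] yaw 81.4 z95 0.0223 mat 0.0031
short uvc [293.9  76.6] n 192 rect [0.4523 0.3541] [0.0213 0.0181] 69.3 cen [0.4522 0.3533] yaw 66.6 z95 0.0212 mat 0.003
barrel uvc [321.7 211. ] n 444 rect [0.4558 0.1548] [0.083 0.017] 62.2 cen [0.4563 0.1558] yaw 62.4 z95 0.0193 mat 0.003
wrench uvc [304.2 180.9] n 298 rect [0.6046 0.1547] [0.1613 0.021 ] 79.9 cen [0.6062 0.1635] yaw 79.9 z95 0.0201 mat 0.0014
adaptor uvc [239.7 176.4] n 85 rect [0.6218 0.3573] [0.0493 0.0168] 83.3 cen [0.6211 0.3586] yaw 81.2 z95 0.0229 mat 0.0024
short uvc [241.1 232.8] n 34 rect [0.4521 0.3527] [0.0192 0.0168] 45.1 cen [0.4506 0.3533] yaw 60.7 z95 0.0228 mat 0.0023
barrel uvc [306.7 231. ] n 116 rect [0.4551 0.1562] [0.0766 0.0148] 62.0 cen [0.4549 0.1564] yaw 62.2 z95 0.0201 mat 0.0019
wrench tri [0.6065 0.1638 0.0134] [0.0008 0.0008]
adaptor tri [0.6196 0.3576 0.0213] [0.0006 0.0006]
short tri [ 0.4511  0.356  -0.009 ] [0.0002 0.0002]
barrel tri [0.4556 0.1562 0.0101] [0.0008 0.0008]
```

Both views agree on positions, with heights about 19–22 mm over a 2 mm mat. First the wrench: hover above its balance point.

```bash
python3 -c "
from h import *
delta((.6075,.1675,.11),1.398)
"
```

```text
delta [-0.0242  0.1528  0.1797] [-0.0004  0.0007 -0.004 ] dist 0.237 rows 4.0
```

```bash
python3 -m crank '-.006 .038 .045 0 0 0; -.012 .076 .09 0 0 0; -.018 .114 .135 0 0 0; -.024 .153 .18 0 0 0; -.024 .153 .18 0 0 0' && python3 -c "
from h import *
from ms import meas
p,d,c=cap('wrist','hw'); print(cur()[0],psi_now())
z=np.load('pics/hw.npz'); 
b=meas(z,dict(w=(230,410,0,400)),.0105)
m=z['p'].astype(int); o=(m[...,2]-m[...,0]>60); o[:,:230]=0;o[:,410:]=0
v,u=np.nonzero(max(blobs(o,50),key=lambda b:b[1].sum())[1]); P=onplane(z,np.c_[u,v],.0105)[:,:2].astype(np.float32); print('handle',cv2.minAreaRect(P))
"
```

```text
time: 3.38
eef_pos: [0.606, 0.1661, 0.1037]
tool_rot: [-0.003, 0.768, 0.641, -0.005]
ft_force: [-0.7, -0.3, -0.4]
gripper_width: 0.0498
grasp_force: 0.0
[0.60685798 0.16731612 0.10724047] 1.3928445759781691
w uvc [319.4 333.6] n 18630 rect [0.585  0.0511] [0.1987 0.1927] 80.4 cen [0.583  0.0343] yaw -6.7 z95 0.2039 mat 0.0029
handle ((0.6117969155311584, 0.18486306071281433), (0.09409046173095703, 0.016927337273955345), 80.19684600830078)
```

View pics/hw.png

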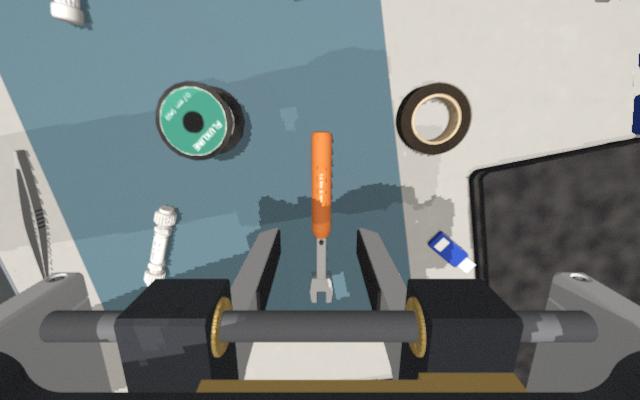

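The hover view shows the handle at (320,185) between the fingers, jaw towards the robot's right at (321,290). Descending.

```bash
python3 -c "
from h import *
delta((.6081,.1643,.032),1.400)
"
```

```text
delta [-0.0026  0.0022  0.0752] [-0.0053  0.0015 -0.0072] dist 0.075 rows 2.0
```

```bash
python3 -m crank '-.003 .001 .03 0 0 -.004; -.003 .001 .06 0 0 -.005; -.003 .001 .078 0 0 -.005; -.003 .001 .078 0 0 -.005; -.003 .001 .078 0 0 -.005' && python3 -c "
from h import *
print(cur()[0],psi_now())"
```

```text
time: 4.05
eef_pos: [0.6092, 0.1668, 0.034]
tool_rot: [0.001, 0.764, 0.645, 0.001]
ft_force: [-0.4, 0.1, -0.3]
gripper_width: 0.0499
grasp_force: 0.0
[0.60918777 0.16677164 0.03403139] 1.4017489801287322
```

```bash
python3 -m crank '-.002 -.001 .002 0 0 0; -.002 -.001 .002 0 0 0; -.002 -.001 .002 0 0 0; -.002 -.001 .002 0 0 0; -.002 -.001 .002 0 0 0' 0.0 && python3 -c "
from h import *
print(cur()[0],psi_now())"
```

```text
time: 4.68
eef_pos: [0.6069, 0.1649, 0.0302]
tool_rot: [0.0, 0.764, 0.645, 0.0]
ft_force: [0.3, 0.5, 0.7]
gripper_width: 0.0162
grasp_force: 30.0
[0.60689158 0.16487588 0.03020115] 1.4018949423877975
```

```bash
python3 - <<'E'
from h import *
import pk
v,u=np.nonzero(pk.bw[3][1]); P=onplane(pk.zw,np.c_[u,v],.017)[:,:2]
th=-.035; L=(P-[.5536,-.298])@np.array([[np.cos(th),-np.sin(th)],[np.sin(th),np.cos(th)]])
for x in range(-90,95,6):
    s=L[abs(L[:,0]*1e3-x)<3][:,1]*1e3
    if len(s): print(x,s.min().round(1),s.max().round(1),end=' | ')
print(); delta((.57,-.29,.13),3.107)
E
python3 -m crank '0 0 -.03 0 0 0; 0 0 -.06 0 0 0; 0 0 -.1 0 0 0;0 0 -.1 0 0 0'
```

```text
uv [234.2 144.7] [384.  195.3] tri [ 0.5612 -0.0763  0.0147] [0.0007 0.0007] depth z 0.0175 0.0157
   rect [ 0.5613 -0.0762] [0.0454 0.062 ] 86.83
   cen [ 0.5618 -0.0765] x 0.5306 0.5926 y -0.0993 -0.0534 yaw -1.84
uv [289.5 147.6] [408.5 196. ] tri [ 0.5583 -0.1503  0.0143] [0.0003 0.0003] depth z 0.0176 0.0165
   rect [ 0.5581 -0.1502] [0.031  0.0346] 89.47
   cen [ 0.5587 -0.1503] x 0.5407 0.5753 y -0.1659 -0.1346 yaw 3.53
uv [344.9 148.6] [432.9 196.8] tri [ 0.5563 -0.2259  0.0053] [0.0005 0.0005] depth z 0.0175 0.016
   rect [ 0.5558 -0.2247] [0.0931 0.043 ] 0.38
   cen [ 0.5574 -0.2245] x 0.5093 0.6024 y -0.2461 -0.2031 yaw -1.93
uv [401.1 144.5] [457.6 196.9] tri [ 0.5593 -0.3127 -0.0335] [0.0004 0.0004] depth z 0.0185 0.0177
   rect [ 0.5536 -0.298 ] [0.0425 0.1784] 89.44
   cen [ 0.5621 -0.2992] x 0.4645 0.6428 y -0.32 -0.2766 yaw -2.49
-90 -10.9 12.0 | -84 -14.6 14.0 | -78 -14.3 14.5 | -72 -15.0 13.8 | -66 -14.1 14.4 | -60 -14.8 13.8 | -54 -14.1 14.1 | -48 -14.8 13.6 | -42 -14.9 14.0 | -36 -14.8 13.5 | -30 -14.9 14.1 | -24 -21.0 20.1 | -18 -21.5 20.8 | -12 -21.2 21.1 | -6 -20.5 20.4 | 0 -15.6 14.1 | 6 -14.5 13.9 | 12 -14.0 14.1 | 18 -14.7 13.9 | 24 -17.3 14.4 | 30 -18.0 15.1 | 36 -18.8 15.8 | 42 -18.9 16.5 | 48 -18.7 15.7 | 54 -19.2 16.4 | 60 -19.1 15.8 | 66 -18.8 16.5 | 72 -19.3 16.7 | 78 -19.1 16.5 | 84 -18.9 16.7 | 90 -16.8 14.8 | 
delta [-0.4546  0.0401 -0.0998] [ 2.0000e-04  2.0000e-04 -1.7051e+00] dist 0.467 rows 10.0
time: 5.18
eef_pos: [0.609, 0.1651, 0.1335]
tool_rot: [0.002, 0.764, 0.645, 0.003]
ft_force: [0.3, 0.2, -2.4]
gripper_width: 0.0161
grasp_force: 30.0
```

```bash
python3 -c "
from h import *
p=cur()[0]; print(p, psi_now(), cur()[2]['ft_force'])
delta((.5386,-.2978,.13),3.107)
"
```

```text
[0.6089942  0.16510612 0.13350801] 1.4018892482430634 [ 0.27069996  0.17755362 -2.40042755]
delta [-0.4682  0.0084  0.0027] [ 0.0064  0.0044 -1.7051] dist 0.468 rows 10.0
```

```bash
python3 -m crank '-.045 .001 0 0 0 -.17; -.09 .002 0 0 0 -.34; -.135 .003 0 0 0 -.51; -.18 .003 0 0 0 -.68; -.225 .004 0 0 0 -.85' && python3 -c "
from h import *
delta((.5386,-.2978,.13),3.107)
"
```

```text
time: 5.8
eef_pos: [0.5712, -0.0586, 0.1277]
tool_rot: [-0.002, 0.428, 0.904, -0.0]
ft_force: [0.7, 0.4, -1.0]
gripper_width: 0.0163
grasp_force: 30.0
delta [-0.1643 -0.1768 -0.0024] [-5.000e-04 -3.500e-03 -8.496e-01] dist 0.241 rows 5.0
```

```bash
python3 -m crank '-.033 -.035 0 0 0 -.17; -.066 -.07 0 0 0 -.34; -.099 -.105 0 0 0 -.51; -.132 -.14 0 0 0 -.68; -.1643 -.177 -.002 0 0 -.85' && python3 -m crank '0 0 0 0 0 0;0 0 0 0 0 0' && python3 -c "
from h import *
delta((.5386,-.2978,.07),3.107)
cap('wrist','tw')
"
```

```text
time: 6.42
eef_pos: [0.5373, -0.2973, 0.1294]
tool_rot: [-0.001, 0.017, 1.0, 0.001]
ft_force: [0.3, 0.3, -1.4]
gripper_width: 0.0162
grasp_force: 30.0
time: 6.68
eef_pos: [0.5379, -0.2956, 0.1302]
tool_rot: [-0.001, 0.021, 1.0, 0.001]
ft_force: [0.3, 1.2, -1.6]
gripper_width: 0.0162
grasp_force: 30.0
delta [-0.0009 -0.0023  0.0602] [ 0.0022 -0.0024 -0.0065] dist 0.06 rows 1.0
```

View pics/tw.png

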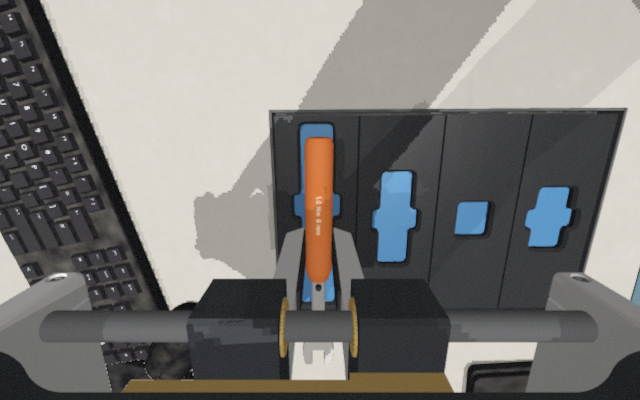

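The view shows the wrench held straight over its pocket, handle end (318,140) towards the robot. Measuring the held wrench and the pockets again from this second place.

Run:
```python
from h import *
z=np.load('pics/tw.npz'); m=z['p'].astype(int); o=(m[...,2]-m[...,0]>60); o[:,:280]=0;o[:,360:]=0
v,u=np.nonzero(max(blobs(o,50),key=lambda b:b[1].sum())[1]); P=onplane(z,np.c_[u,v],.1105)[:,:2].astype(np.float32); print('handle',cv2.minAreaRect(P), 'z top',np.nanmedian(world(z)[v,u,2]))
k=(m[...,0]-m[...,2]>40); k[:,:362]=0;k[:150]=0;k[280:]=0
zw=np.load('pics/wt.npz')
import io,contextlib
with contextlib.redirect_stdout(io.StringIO()): import pk
B=sorted(blobs(k,300),key=lambda b:b[0][0])
for (c,b),(cw,_) in zip(B,[pk.bw[2],pk.bw[1],pk.bw[0]]):
    v,u=np.nonzero(b); P=onplane(z,np.c_[u,v],.0170)[:,:2].astype(np.float32); print(c.round(1),np.round(cv2.minAreaRect(P)[0],4),'cen',P.mean(0),'tri',tri([(z,c),(zw,cw)])[0].round(4),'depthz',np.nanmedian(world(z)[b][:,2]).round(4))
```

```text
handle ((0.5191888213157654, -0.2943645715713501), (0.017073627561330795, 0.0958540067076683), 87.1160888671875) z top 0.11884504077091038
[393.8 215.7] [ 0.5569 -0.2231] cen [ 0.55524105 -0.22308595] tri [ 0.5566 -0.2235  0.0141] depthz 0.0175
[470.7 217.6] [ 0.5598 -0.1489] cen [ 0.55979985 -0.14887507] tri [ 0.5589 -0.1505  0.0196] depthz 0.0176
[548.  216.4] [ 0.5625 -0.0747] cen [ 0.5617952  -0.07459251] tri [ 0.5615 -0.0765  0.0184] depthz 0.0176
```

```bash
python3 -m crank '0 -.001 .03 0 0 -.006; 0 -.0013 .055 0 0 -.01; 0 -.0013 .055 0 0 -.01; 0 -.0013 .055 0 0 -.01'
python3 - <<'E'
from h import *
p=cur()[0]; print(p,psi_now()); cap('wrist','tw2')
z=np.load('pics/tw2.npz'); m=z['p'].astype(int); o=(m[...,2]-m[...,0]>60); o[:,:280]=0;o[:,360:]=0
v,u=np.nonzero(max(blobs(o,50),key=lambda b:b[1].sum())[1]); P=onplane(z,np.c_[u,v],p[2]-.0195)[:,:2].astype(np.float32); print('handle',cv2.minAreaRect(P), 'z top',np.nanmedian(world(z)[v,u,2]))
k=(m[...,0]-m[...,2]>40); k[:,:200]=0;k[:,450:]=0
for c,b in blobs(k,200):
    v,u=np.nonzero(b); P=onplane(z,np.c_[u,v],.0170)[:,:2].astype(np.float32); print(c.round(1),len(u),np.round(cv2.minAreaRect(P),4) if 0 else cv2.minAreaRect(P),P.min(0),P.max(0))
E
```

```text
time: 7.22
eef_pos: [0.5393, -0.2975, 0.0778]
tool_rot: [0.0, 0.014, 1.0, -0.0]
ft_force: [-0.4, -0.2, -1.5]
gripper_width: 0.0163
grasp_force: 30.0
[ 0.53934913 -0.29747974  0.07782981] 3.112698051030391
handle ((0.5206334590911865, -0.2968095541000366), (0.017054151743650436, 0.09580615907907486), 88.32728576660156) z top 0.06641582160564656
[319.7 173. ] 1843 ((0.506502628326416, -0.29604631662368774), (0.04309308901429176, 0.08124412596225739), 88.3436050415039) [ 0.46559942 -0.3187338 ] [ 0.54773045 -0.27563614]
[413.3 230.9] 3834 ((0.5524873733520508, -0.22307099401950836), (0.04200073704123497, 0.08189830183982849), 88.3432846069336) [ 0.5112587  -0.24414024] [ 0.59381163 -0.20225117]
[329.8 294.1] 320 ((0.6013874411582947, -0.2892731726169586), (0.008504229597747326, 0.038039255887269974), 89.23580169677734) [ 0.5823936 -0.2937636] [ 0.6204621  -0.28517032]
[306.4 294.2] 324 ((0.6016875505447388, -0.3093096911907196), (0.008505132049322128, 0.03619065880775452), 87.96297454833984) [ 0.5835567  -0.31416783] [ 0.61984706 -0.30477735]
```

View pics/tw2.png

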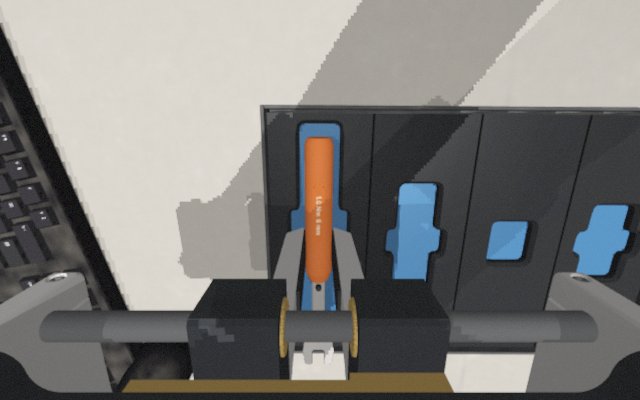

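Aligned to within half a millimetre (handle yaw matches the pocket). Lowering.

```bash
python3 -m crank '0 0 .012 0 0 0; 0 0 .02 0 0 0; 0 0 .025 0 0 0; 0 0 .028 0 0 0; 0 0 .028 0 0 0'; python3 -m crank '0 0 0 0 0 0; 0 0 0 0 0 0'
```

```text
time: 7.9
eef_pos: [0.5386, -0.298, 0.0488]
tool_rot: [-0.0, 0.015, 1.0, 0.0]
ft_force: [0.2, 0.7, -1.3]
gripper_width: 0.016
grasp_force: 30.0
time: 8.15
eef_pos: [0.5389, -0.2981, 0.0494]
tool_rot: [0.0, 0.015, 1.0, -0.0]
ft_force: [0.2, 0.1, -1.2]
gripper_width: 0.0165
grasp_force: 30.0
```

Inching down to contact.

```bash
python3 -m crank '0 0 .0015 0 0 0; 0 0 .0025 0 0 0; 0 0 .0025 0 0 0'; python3 -m crank '0 0 .001 0 0 0; 0 0 .001 0 0 0'; python3 -m crank '0 0 .001 0 0 0; 0 0 .001 0 0 0'
```

```text
time: 8.52
eef_pos: [0.5386, -0.2979, 0.0464]
tool_rot: [-0.0, 0.015, 1.0, 0.0]
ft_force: [0.4, 0.3, -1.2]
gripper_width: 0.0163
grasp_force: 30.0
time: 8.78
eef_pos: [0.5386, -0.298, 0.0454]
tool_rot: [-0.0, 0.015, 1.0, 0.0]
ft_force: [-0.6, 0.3, -0.5]
gripper_width: 0.0162
grasp_force: 30.0
time: 9.02
eef_pos: [0.5388, -0.2981, 0.0447]
tool_rot: [0.0, 0.015, 1.0, -0.0]
ft_force: [0.4, 0.1, -0.3]
gripper_width: 0.0163
grasp_force: 30.0
```

```bash
python3 -m crank '0 0 .0007 0 0 0; 0 0 .0007 0 0 0'
```

```text
time: 9.28
eef_pos: [0.5388, -0.2981, 0.0447]
tool_rot: [-0.0, 0.015, 1.0, -0.0]
ft_force: [-3.2, 1.1, 4.7]
gripper_width: 0.0163
grasp_force: 30.0
```

Contact at 5 N. Release with a small opening, then rise.

```bash
python3 -m crank '0 0 0 0 0 0; 0 0 0 0 0 0;0 0 0 0 0 0' 0.023; python3 -m crank '0 0 -.01 0 0 0; 0 0 -.03 0 0 0; 0 0 -.08 0 0 0; 0 0 -.13 0 0 0; 0 0 -.16 0 0 0'; python3 -c "
from h import *
cap('wrist','tw3'); z=np.load('pics/tw3.npz'); cv2.imwrite('pics/tw3c.png',cv2.resize(z['p'][60:360,220:420],None,fx=2,fy=2))
delta((.456,.1555,.11),1.086)"
```

```text
time: 9.65
eef_pos: [0.5387, -0.298, 0.0437]
tool_rot: [-0.0, 0.015, 1.0, 0.0]
ft_force: [-0.6, -0.5, 0.2]
gripper_width: 0.0227
grasp_force: 0.0
time: 10.28
eef_pos: [0.5398, -0.2988, 0.2091]
tool_rot: [0.002, 0.015, 1.0, -0.002]
ft_force: [0.4, -0.1, 0.1]
gripper_width: 0.0232
grasp_force: 0.0
delta [0.0997 0.4535 0.0987] [0.005  0.0136 2.0261] dist 0.475 rows 11.0
```

View pics/tw3c.png

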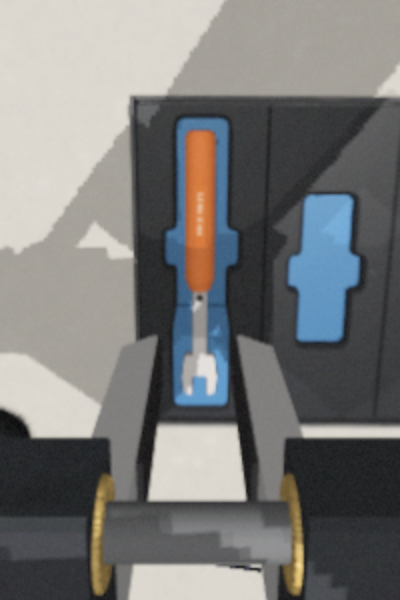

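The wrench is seated: handle in the handle end at crop (200,210), jaw over the ledge at (200,380), inside the outline all round. Next, the barrel.

```bash
python3 -m crank '.01 .045 .01 0 0 .18; .02 .09 .02 0 0 .36; .03 .135 .03 0 0 .54; .04 .18 .04 0 0 .72; .05 .225 .05 0 0 .9' .05; python3 -c "
from h import *
delta((.456,.1555,.11),1.086)"
```

```text
time: 10.95
eef_pos: [0.495, -0.0702, 0.154]
tool_rot: [0.0, 0.451, 0.892, 0.0]
ft_force: [-0.5, 0.1, 0.5]
gripper_width: 0.0499
grasp_force: 0.0
delta [0.2049 0.1024 0.0439] [1.0000e-03 3.0000e-04 1.1196e+00] dist 0.233 rows 6.0
```

```bash
python3 -m crank '.035 .017 .008 0 0 .185; .07 .034 .016 0 0 .37; .105 .051 .024 0 0 .555; .14 .068 .032 0 0 .74; .175 .085 .04 0 0 .925';  python3 -m crank '.03 -.001 .005 0 0 .19; .036 -.001 .005 0 0 .195;.036 -.001 .005 0 0 .195; .036 -.001 .005 0 0 .195'
python3 - <<'E'
from h import *
print(cur()[0],psi_now(),abs(cur()[2]['qd']).max()); cap('wrist','hb'); z=np.load('pics/hb.npz')
p=z['p'].astype(int); m=(p[...,2]-p[...,0]>-3); m[:,:285]=0; m[:,355:]=0; m[:60]=0; m[290:]=0
for c,b in blobs(m,150):
    v,u=np.nonzero(b); P=onplane(z,np.c_[u,v],.0105)[:,:2].astype(np.float32); print(c.round(1),len(u),cv2.minAreaRect(P))
E
```

```text
time: 11.58
eef_pos: [0.4587, 0.1207, 0.1141]
tool_rot: [0.0, 0.802, 0.597, 0.0]
ft_force: [0.7, -0.2, -0.8]
gripper_width: 0.05
grasp_force: 0.0
time: 12.08
eef_pos: [0.4682, 0.1535, 0.1091]
tool_rot: [0.0, 0.855, 0.519, 0.0]
ft_force: [1.0, -0.2, -0.0]
gripper_width: 0.0501
grasp_force: 0.0
[0.46820087 0.15348199 0.10912447] 1.0919853130038535 0.010042346836186641
[319.7  87.2] 483 ((0.5179523229598999, 0.2453519105911255), (0.021341362968087196, 0.054066456854343414), 44.375335693359375)
[304.2 210.3] 1276 ((0.45571020245552063, 0.1545954793691635), (0.08189805597066879, 0.01671767048537731), 62.20868682861328)
```

View pics/hb.png

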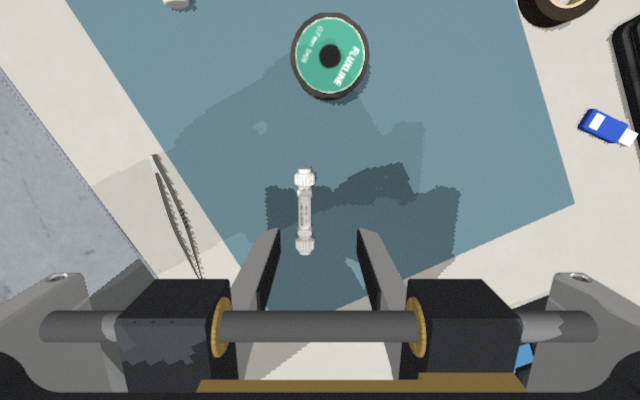

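The barrel is at (304,210), lying along the tool's x but offset to one side. Correcting.

```bash
python3 -c "
from h import *
delta((.4557,.1548,.031),1.0857)"
```

```text
delta [-0.0046 -0.0117  0.0781] [ 0.0004 -0.0001  0.0059] dist 0.079 rows 2.0
```

```bash
python3 -m crank '-.005 -.012 .02 0 0 .006; -.005 -.012 .05 0 0 .006; -.005 -.012 .07 0 0 .006; -.005 -.012 .078 0 0 .006;-.005 -.012 .078 0 0 .006';  python3 -m crank '0 0 0 0 0 0; 0 0 0 0 0 0'; python3 -c "
from h import *
delta((.4557,.1548,.031),1.0857)"
```

```text
time: 12.75
eef_pos: [0.4551, 0.155, 0.0308]
tool_rot: [-0.0, 0.856, 0.516, -0.0]
ft_force: [-0.2, -0.0, 0.3]
gripper_width: 0.0498
grasp_force: 0.0
time: 13.0
eef_pos: [0.4558, 0.1555, 0.0317]
tool_rot: [0.0, 0.856, 0.517, 0.001]
ft_force: [-0.0, 0.2, -0.4]
gripper_width: 0.0499
grasp_force: 0.0
delta [-0.0006  0.0002  0.0007] [ 0.0014 -0.001   0.0001] dist 0.001 rows 1.0
```

```bash
python3 -m crank '0 0 0 0 0 0; 0 0 0 0 0 0; 0 0 0 0 0 0; 0 0 0 0 0 0' 0.0; python3 -m crank '0 0 -.03 0 0 0; 0 0 -.07 0 0 0; 0 0 -.1 0 0 0; 0 0 -.1 0 0 0'; python3 -c "
from h import *
delta((.5563,-.2239,.13),-.035)"
```

```text
time: 13.5
eef_pos: [0.4551, 0.1554, 0.0309]
tool_rot: [-0.0, 0.856, 0.517, -0.0]
ft_force: [0.8, -0.7, 0.3]
gripper_width: 0.0165
grasp_force: 30.0
time: 14.0
eef_pos: [0.4568, 0.1556, 0.133]
tool_rot: [0.001, 0.856, 0.517, 0.002]
ft_force: [-0.0, -0.2, -0.4]
gripper_width: 0.0162
grasp_force: 30.0
delta [-0.2894  0.2649  0.0033] [ 0.0023 -0.0051  1.1209] dist 0.392 rows 7.0
```

```bash
python3 -m crank '-.041 .038 0 0 0 .16; -.082 .076 0 0 0 .32; -.123 .114 0 0 0 .48; -.165 .151 0 0 0 .64; -.207 .189 0 0 0 .8' ; python3 -c "
from h import *
delta((.5563,-.2239,.075),-.035)"
```

```text
time: 14.62
eef_pos: [0.5248, -0.1172, 0.1286]
tool_rot: [-0.001, 0.99, 0.14, -0.001]
ft_force: [0.9, -0.4, -0.7]
gripper_width: 0.0162
grasp_force: 30.0
delta [0.0009 0.1113 0.0533] [-0.0018  0.0026  0.3152] dist 0.123 rows 2.0
```

```bash
python3 -m crank '0 .04 0 0 0 .15; 0 .08 0 0 0 .29; 0.001 .111 .01 0 0 .315; 0.001 .111 .04 0 0 .315; 0.001 .111 .053 0 0 .315'; python3 -m crank '0 0 0 0 0 0; 0 0 0 0 0 0'
python3 - <<'E'
from h import *
p=cur()[0]; print(p,psi_now()); cap('wrist','tb')
z=np.load('pics/tb.npz'); m=z['p'].astype(int); o=(m.min(-1)>125)&(abs(m[...,2]-m[...,0])<30); o[:,285:355].any(); o[:,:285]=0;o[:,355:]=0;o[280:]=0
for c,b in blobs(o,100):
    v,u=np.nonzero(b); P=onplane(z,np.c_[u,v],p[2]-.0205)[:,:2].astype(np.float32); print('white',c.round(1),len(u),cv2.minAreaRect(P))
k=(m[...,0]-m[...,2]>40); k[:,:150]=0;k[:,450:]=0
for c,b in blobs(k,100):
    v,u=np.nonzero(b); P=onplane(z,np.c_[u,v],.0170)[:,:2].astype(np.float32); print('blue',c.round(1),len(u),P.min(0),P.max(0),P.mean(0))
E
```

```text
time: 15.25
eef_pos: [0.5558, -0.2211, 0.0737]
tool_rot: [-0.002, 1.0, -0.015, -0.003]
ft_force: [0.6, 0.6, -1.1]
gripper_width: 0.016
grasp_force: 30.0
time: 15.5
eef_pos: [0.5584, -0.2219, 0.0784]
tool_rot: [0.0, 1.0, -0.014, 0.0]
ft_force: [1.2, -0.8, 0.0]
gripper_width: 0.0161
grasp_force: 30.0
[ 0.55843385 -0.22188911  0.07843009] -0.028571244582898517
white [319.4  43.7] 6189 ((0.6742553114891052, -0.22574755549430847), (0.03855041041970253, 0.04400898888707161), 88.35881805419922)
white [318.1 227.7] 1920 ((0.5664277672767639, -0.22211459279060364), (0.016778405755758286, 0.06640176475048065), 88.36100006103516)
white [292.1 253.5] 685 ((0.551933228969574, -0.2038286328315735), (0.010166305117309093, 0.03691163659095764), 80.58295440673828)
white [345.  254.2] 785 ((0.5510051250457764, -0.23953387141227722), (0.036931466311216354, 0.011350838467478752), 6.362735748291016)
blue [417.8 181.1] 4209 [ 0.50768876 -0.3188275 ] [ 0.6424675 -0.2761397] [ 0.58748984 -0.2971844 ]
blue [322.6 209.1] 1899 [ 0.51028955 -0.24572794] [ 0.60145986 -0.2025624 ] [ 0.568456   -0.22539149]
blue [226.  224.8] 1511 [ 0.5411076  -0.16483852] [ 0.57497513 -0.13419077] [ 0.55835813 -0.1495844 ]
blue [153.3 233.5] 297 [ 0.53075296 -0.09719937] [ 0.56902945 -0.08479648] [ 0.5527019  -0.09144274]
```

View pics/tb.png

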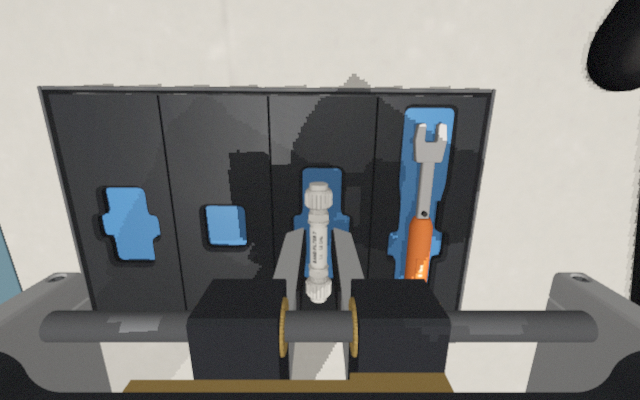

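The barrel is held straight over its pocket at (318,235), about 3.5 mm far in x and 2 mm off in y. Correct and lower.

```bash
python3 -m crank '-.0035 .002 0 0 0 .005; -.0035 .002 .01 0 0 .005; -.0035 .002 .02 0 0 .005; -.0035 .002 .028 0 0 .005; -.0035 .002 .028 0 0 .005'; python3 -m crank '0 0 0 0 0 0; 0 0 .001 0 0 0;0 0 .001 0 0 0'
```

```text
time: 16.18
eef_pos: [0.5538, -0.2235, 0.0486]
tool_rot: [-0.001, 1.0, -0.017, -0.001]
ft_force: [-0.5, 0.3, -0.5]
gripper_width: 0.0164
grasp_force: 30.0
time: 16.55
eef_pos: [0.5546, -0.224, 0.0491]
tool_rot: [0.0, 1.0, -0.017, 0.0]
ft_force: [0.3, -0.0, -0.4]
gripper_width: 0.0165
grasp_force: 30.0
```

```bash
python3 -m crank '0 0 .0015 0 0 0; 0 0 .0015 0 0 0'; python3 -m crank '0 0 .001 0 0 0; 0 0 .001 0 0 0';python3 -m crank '0 0 .0008 0 0 0; 0 0 .0008 0 0 0'
```

```text
time: 16.8
eef_pos: [0.5544, -0.2239, 0.0473]
tool_rot: [-0.0, 1.0, -0.017, -0.0]
ft_force: [-0.0, 0.7, -0.9]
gripper_width: 0.0165
grasp_force: 30.0
time: 17.05
eef_pos: [0.5544, -0.2239, 0.0462]
tool_rot: [-0.0, 1.0, -0.017, -0.0]
ft_force: [-0.0, 0.4, -1.4]
gripper_width: 0.0165
grasp_force: 30.0
time: 17.3
eef_pos: [0.5544, -0.2239, 0.0455]
tool_rot: [-0.0, 1.0, -0.017, -0.0]
ft_force: [0.1, 0.8, -1.2]
gripper_width: 0.0165
grasp_force: 30.0
```

```bash
python3 -m crank '0 0 .0008 0 0 0; 0 0 .0008 0 0 0';python3 -m crank '0 0 .0007 0 0 0; 0 0 .0007 0 0 0'
```

```text
time: 17.55
eef_pos: [0.5545, -0.224, 0.0454]
tool_rot: [-0.0, 1.0, -0.017, -0.0]
ft_force: [-2.0, 1.4, 5.8]
gripper_width: 0.0164
grasp_force: 30.0
time: 17.8
eef_pos: [0.5546, -0.224, 0.0454]
tool_rot: [-0.0, 1.0, -0.017, -0.0]
ft_force: [-4.7, 2.3, 10.0]
gripper_width: 0.0162
grasp_force: 30.0
```

```bash
python3 -m crank '0 0 -.001 0 0 0; 0 0 -.001 0 0 0;0 0 -.001 0 0 0' 0.023; python3 -m crank '0 0 -.01 0 0 0; 0 0 -.03 0 0 0; 0 0 -.08 0 0 0; 0 0 -.11 0 0 0; 0 0 -.11 0 0 0'
python3 - <<'E'
from h import *
cap('wrist','tb2'); z=np.load('pics/tb2.npz'); cv2.imwrite('pics/tb2c.png',cv2.resize(z['p'][60:360,220:460],None,fx=2,fy=2))
delta((.621,.345,.13),1.42)
E
```

```text
time: 18.18
eef_pos: [0.5549, -0.2242, 0.0452]
tool_rot: [0.0, 1.0, -0.017, 0.001]
ft_force: [1.3, -0.9, 1.4]
gripper_width: 0.0228
grasp_force: 0.8
time: 18.8
eef_pos: [0.5563, -0.2251, 0.1594]
tool_rot: [0.002, 1.0, -0.017, 0.003]
ft_force: [0.0, -0.0, 0.1]
gripper_width: 0.0231
grasp_force: 0.0
delta [ 0.0465 -0.5713  0.026 ] [ 3.1000e-03 -9.0000e-04 -1.4541e+00] dist 0.574 rows 10.0
```

View pics/tb2c.png

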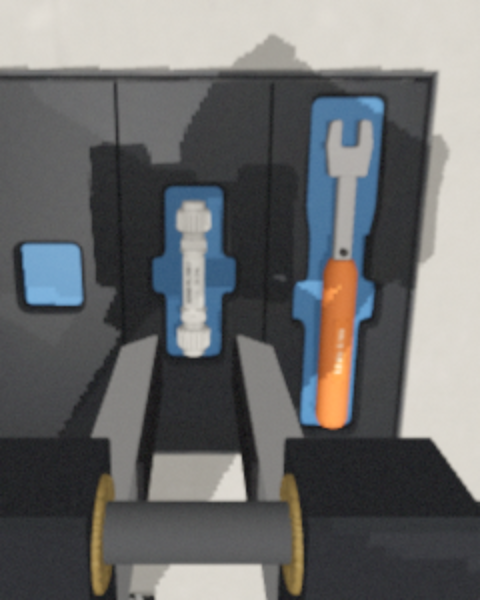

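The barrel lies inside its pocket at crop (193,280), and the wrench is unchanged. On to the adaptor.

```bash
python3 - <<'E'
from h import *
z=np.load('pics/tb2.npz');W=world(z);m=z['p'].astype(int)
for n,(u0,u1,v0,v1) in dict(barrel=(300,335,155,240),wrench=(375,405,110,275)).items():
    w=W[v0:v1,u0:u1].reshape(-1,3); w=w[w[:,2]>.027]; print(n,len(w),'x',np.percentile(w[:,0],[2,98]).round(4),'y',np.percentile(w[:,1],[2,98]).round(4),'top',np.percentile(w[:,2],[50,95]).round(4), 'x-half tops',[np.percentile(w[abs(w[:,0]-x)<.01][:,2],90).round(4) for x in (np.percentile(w[:,0],8),np.percentile(w[:,0],92))])
E
python3 -m crank '.005 -.055 0 0 0 -.14; .01 -.11 0 0 0 -.28; .015 -.165 0 0 0 -.42; .02 -.22 0 0 0 -.56; .025 -.28 .01 0 0 -.72' .05;python3 -c "
from h import *
delta((.621,.35,.13),1.42)"
```

```text
barrel 986 x [0.5179 0.5939] y [-0.2319 -0.216 ] top [0.0317 0.0343] x-half tops [np.float64(0.0342), np.float64(0.0342)]
wrench 2157 x [0.4765 0.6273] y [-0.3079 -0.2891] top [0.031 0.035] x-half tops [np.float64(0.0348), np.float64(0.0296)]
time: 19.48
eef_pos: [0.5884, 0.0567, 0.1439]
tool_rot: [-0.0, 0.941, 0.338, -0.001]
ft_force: [0.1, 0.4, -0.4]
gripper_width: 0.0498
grasp_force: 0.0
delta [ 0.2119 -0.2054  0.0139] [-1.200e-03  7.000e-04 -7.297e-01] dist 0.295 rows 5.0
```

Depth confirms that both are flat and down (tops at 34–35 mm, which is the floor plus 17).

```bash
python3 -m crank '.042 -.041 .003 0 0 -.15; .084 -.082 .006 0 0 -.3; .126 -.123 .009 0 0 -.45; .168 -.164 .012 0 0 -.6; .212 -.205 .014 0 0 -.73'; python3 -m crank '0 0 .02 0 0 0; 0 0 .02 0 0 0; 0 0 .02 0 0 0'
python3 - <<'E'
from h import *
print(cur()[0],psi_now(),abs(cur()[2]['qd']).max()); cap('wrist','ha'); z=np.load('pics/ha.npz')
p=z['p'].astype(int); m=(p[...,2]-p[...,0]>-3); m[:,:265]=0; m[:,375:]=0; m[:60]=0; m[290:]=0
W=world(z)
for c,b in blobs(m,150):
    v,u=np.nonzero(b); P=onplane(z,np.c_[u,v],.012)[:,:2].astype(np.float32); print(c.round(1),len(u),cv2.minAreaRect(P),np.nanpercentile(W[b][:,2],95))
delta((.6221,.3574,.032),1.42)
E
```

```text
time: 20.1
eef_pos: [0.6219, 0.3493, 0.1285]
tool_rot: [-0.001, 0.758, 0.652, -0.002]
ft_force: [-0.2, -1.2, 0.9]
gripper_width: 0.05
grasp_force: 0.0
time: 20.48
eef_pos: [0.6229, 0.3464, 0.1102]
tool_rot: [-0.0, 0.76, 0.65, -0.001]
ft_force: [-0.0, -0.2, 0.9]
gripper_width: 0.0502
grasp_force: 0.0
[0.62292347 0.34640455 0.11016744] 1.413941394185805 0.01884320325573468
[290.9  64.1] 542 ((0.629362940788269, 0.46827542781829834), (0.009305507875978947, 0.06023434177041054), 89.71704864501953) 0.001970297621063196
[368.9  86.5] 602 ((0.6758889555931091, 0.42970550060272217), (0.062301669269800186, 0.013558398932218552), 83.96680450439453) 0.011226460409034213
[314.7 195.1] 1040 ((0.6216667294502258, 0.35540664196014404), (0.05272645130753517, 0.02015923708677292), 81.02897644042969) 0.02282843317925755
[270.6 253. ] 559 ((0.5722023248672485, 0.3022374212741852), (0.06422356516122818, 0.013173932209610939), 78.19873046875) 0.1386668544943547
[366.8 255.2] 771 ((0.6596985459327698, 0.2879526913166046), (0.06340253353118896, 0.015962110832333565), 83.96681213378906) 0.14122102731251696
delta [ 0.0105 -0.003   0.0791] [-0.0004  0.0003 -0.0062] dist 0.08 rows 2.0
```

View pics/ha.png

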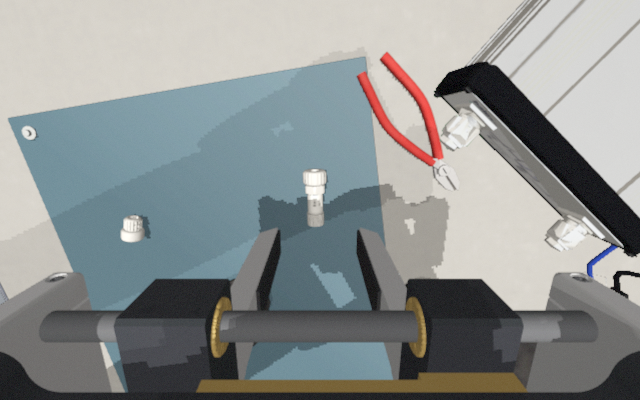

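The adaptor is at (315,197) with its nut towards +tool x. The short is at (133,228). Descending on the adaptor.

```bash
python3 -m crank '.011 -.002 .02 0 0 -.002; .0115 -.002 .05 0 0 -.002; .0115 -.002 .07 0 0 -.002; .0115 -.002 .078 0 0 -.002; .0115 -.002 .078 0 0 -.002';  python3 -m crank '0 0 0 0 0 0; 0 0 0 0 0 0'; python3 -c "
from h import *
delta((.6222,.3585,.032),1.415)"
```

```text
time: 21.15
eef_pos: [0.623, 0.3595, 0.0326]
tool_rot: [-0.0, 0.759, 0.651, -0.0]
ft_force: [-0.3, -0.2, -0.3]
gripper_width: 0.05
grasp_force: 0.0
time: 21.4
eef_pos: [0.6238, 0.3599, 0.0343]
tool_rot: [0.0, 0.759, 0.651, 0.001]
ft_force: [0.4, 0.1, -0.2]
gripper_width: 0.0501
grasp_force: 0.0
delta [-0.0016 -0.0014  0.0023] [ 0.0017 -0.001   0.0027] dist 0.003 rows 1.0
```

```bash
python3 -m crank '-.0015 -.0014 .0015 0 0 0; -.0015 -.0014 .0015 0 0 0; -.0015 -.0014 .0015 0 0 0; -.0015 -.0014 .0015 0 0 0; -.0015 -.0014 .0015 0 0 0' 0; python3 -m crank '0 0 -.03 0 0 0; 0 0 -.07 0 0 0; 0 0 -.1 0 0 0; 0 0 -.1 0 0 0'; python3 -c "
from h import *
delta((.5619,-.0755,.13),-.035)"
```

```text
time: 22.02
eef_pos: [0.6215, 0.3584, 0.0316]
tool_rot: [0.0, 0.759, 0.651, 0.0]
ft_force: [0.7, 0.0, -0.1]
gripper_width: 0.0193
grasp_force: 30.0
time: 22.52
eef_pos: [0.6233, 0.3591, 0.1349]
tool_rot: [0.001, 0.759, 0.651, 0.003]
ft_force: [0.9, 0.2, -0.5]
gripper_width: 0.019
grasp_force: 30.0
delta [-0.4389  0.0055  0.0036] [ 0.0021 -0.0065  1.4528] dist 0.439 rows 8.0
```

```bash
python3 -m crank '-.055 .001 0 0 0 .18; -.11 .002 0 0 0 .36; -.165 .003 0 0 0 .54; -.22 .004 0 0 0 .72; -.275 .004 0 0 0 .9' ; python3 -c "
from h import *
delta((.5619,-.0755,.078),-.035)"
```

```text
time: 23.15
eef_pos: [0.5819, 0.0843, 0.1294]
tool_rot: [-0.0, 0.967, 0.253, -0.001]
ft_force: [1.0, -0.7, -0.1]
gripper_width: 0.0193
grasp_force: 30.0
delta [-0.0956  0.1296  0.0514] [-0.0008  0.0029  0.547 ] dist 0.169 rows 3.0
```

```bash
python3 -m crank '-.032 .043 0 0 0 .18; -.064 .087 0 0 0 .36; -.0956 .13 .01 0 0 .53; -.0956 .13 .04 0 0 .547; -.0956 .13 .051 0 0 .547'; python3 -m crank '0 0 0 0 0 0; 0 0 0 0 0 0'
cat > pl.py <<'E'
from h import *
import sys
name,h,vmax=sys.argv[1],float(sys.argv[2]),int(sys.argv[3])
p=cur()[0]; print(p,psi_now()); cap('wrist',name)
z=np.load(f'pics/{name}.npz'); m=z['p'].astype(int); o=(m.min(-1)>125)&(abs(m[...,2]-m[...,0])<30); o[:,:270]=0;o[:,370:]=0;o[vmax:]=0
for c,b in blobs(o,100):
    v,u=np.nonzero(b); P=onplane(z,np.c_[u,v],p[2]-h)[:,:2].astype(np.float32); print('white',c.round(1),len(u),cv2.minAreaRect(P))
k=(m[...,0]-m[...,2]>40); k[:,:250]=0;k[:,390:]=0
for c,b in blobs(k,60):
    v,u=np.nonzero(b); P=onplane(z,np.c_[u,v],.0170)[:,:2].astype(np.float32); print('blue',c.round(1),len(u),P.min(0),P.max(0),(P.min(0)+P.max(0))/2)
E
python3 pl.py ta .020 290
```

```text
time: 23.78
eef_pos: [0.5623, -0.0741, 0.077]
tool_rot: [-0.001, 1.0, -0.015, -0.003]
ft_force: [0.1, 0.9, -0.2]
gripper_width: 0.0191
grasp_force: 30.0
time: 24.02
eef_pos: [0.5654, -0.0738, 0.0812]
tool_rot: [0.0, 1.0, -0.014, 0.001]
ft_force: [0.2, -0.6, -0.2]
gripper_width: 0.0192
grasp_force: 30.0
[ 0.56537571 -0.07380459  0.08119421] -0.027905552562241986
white [319.5  44.9] 9074 ((0.680805504322052, -0.07754729688167572), (0.05528534948825836, 0.044401030987501144), 88.39965057373047)
white [318.2 244.2] 1932 ((0.5622917413711548, -0.07341339439153671), (0.02020144648849964, 0.05571840703487396), 88.41339874267578)
white [285.2 258.8] 1094 ((0.5557708144187927, -0.049939729273319244), (0.01906128041446209, 0.044407058507204056), 82.29442596435547)
white [349.4 259. ] 991 ((0.5545823574066162, -0.09510655701160431), (0.04472118616104126, 0.014413762837648392), 8.142992973327637)
blue [328.2 204.9] 1067 [ 0.55632526 -0.1002619 ] [ 0.59093267 -0.06118929] [ 0.57362896 -0.0807256 ]
blue [297.5 222.2] 86 [ 0.56011355 -0.06019244] [ 0.56931657 -0.05423265] [ 0.564715   -0.05721255]
blue [331.2 249. ] 102 [ 0.5303617  -0.08515681] [ 0.5567452  -0.08151644] [ 0.5435535  -0.08333662]
blue [305.2 249.8] 80 [ 0.53183526 -0.06399424] [ 0.5565103 -0.0603197] [ 0.54417276 -0.06215697]
```

View pics/ta.png

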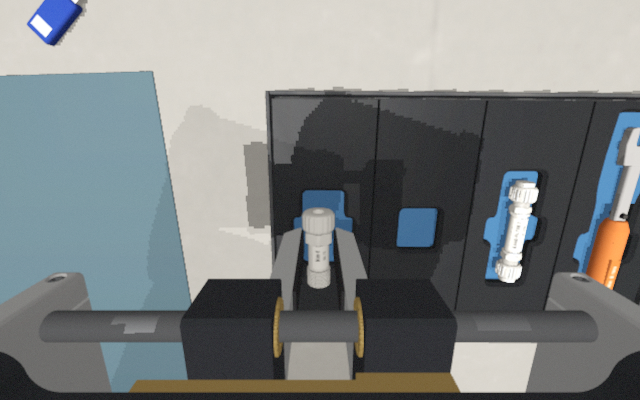

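The adaptor is held straight at (318,245) over its pocket. It needs about −2 mm in x and −2.5 mm in y. Lowering.

```bash
python3 -m crank '-.002 .0025 0 0 0 .005; -.002 .0025 .01 0 0 .005; -.002 .0025 .02 0 0 .005; -.002 .0025 .029 0 0 .005; -.002 .0025 .029 0 0 .005'; python3 -m crank '0 0 0 0 0 0; 0 0 .001 0 0 0;0 0 .001 0 0 0'
```

```text
time: 24.7
eef_pos: [0.5618, -0.0765, 0.0502]
tool_rot: [-0.0, 1.0, -0.017, -0.001]
ft_force: [-0.0, 0.9, 0.1]
gripper_width: 0.0193
grasp_force: 30.0
time: 25.08
eef_pos: [0.5629, -0.0768, 0.0508]
tool_rot: [0.0, 1.0, -0.017, 0.0]
ft_force: [0.1, 0.4, -0.2]
gripper_width: 0.0196
grasp_force: 30.0
```

```bash
python3 -m crank '0 0 .0015 0 0 0; 0 0 .0025 0 0 0; 0 0 .0025 0 0 0'; python3 -m crank '0 0 .001 0 0 0; 0 0 .001 0 0 0';python3 -m crank '0 0 .0008 0 0 0; 0 0 .0008 0 0 0'
```

```text
time: 25.45
eef_pos: [0.5626, -0.0767, 0.0479]
tool_rot: [-0.0, 1.0, -0.017, -0.0]
ft_force: [-0.6, 0.6, -0.2]
gripper_width: 0.0192
grasp_force: 30.0
time: 25.7
eef_pos: [0.5627, -0.0768, 0.047]
tool_rot: [-0.0, 1.0, -0.017, -0.0]
ft_force: [0.1, 0.1, 0.1]
gripper_width: 0.0192
grasp_force: 30.0
time: 25.95
eef_pos: [0.5627, -0.0767, 0.0462]
tool_rot: [-0.0, 1.0, -0.017, -0.0]
ft_force: [-0.6, 0.0, -0.4]
gripper_width: 0.0191
grasp_force: 30.0
```

```bash
python3 -m crank '0 0 .0007 0 0 0; 0 0 .0007 0 0 0';python3 -m crank '0 0 .0005 0 0 0; 0 0 .0005 0 0 0'
```

```text
time: 26.2
eef_pos: [0.5628, -0.0768, 0.0461]
tool_rot: [0.0, 1.0, -0.017, -0.0]
ft_force: [-2.0, -0.1, 4.7]
gripper_width: 0.0191
grasp_force: 30.0
time: 26.45
eef_pos: [0.5628, -0.0768, 0.046]
tool_rot: [-0.0, 1.0, -0.017, -0.0]
ft_force: [-5.0, 1.3, 8.4]
gripper_width: 0.0192
grasp_force: 30.0
```

```bash
python3 -m crank '0 0 -.0008 0 0 0; 0 0 -.0008 0 0 0;0 0 -.0008 0 0 0' 0.026; python3 -m crank '0 0 -.01 0 0 0; 0 0 -.03 0 0 0; 0 0 -.08 0 0 0; 0 0 -.11 0 0 0; 0 0 -.11 0 0 0'
python3 - <<'E'
from h import *
cap('wrist','ta2'); z=np.load('pics/ta2.npz'); W=world(z)
w=W[150:270,290:350].reshape(-1,3); w=w[(w[:,2]>.027)&(w[:,2]<.06)]; print('adaptor',len(w),'x',np.percentile(w[:,0],[2,98]).round(4),'y',np.percentile(w[:,1],[2,98]).round(4),'top',np.percentile(w[:,2],[50,95]).round(4))
delta((.452,.343,.13),1.18)
E
```

```text
time: 26.82
eef_pos: [0.563, -0.0772, 0.046]
tool_rot: [0.0, 1.0, -0.017, 0.0]
ft_force: [-0.3, -2.3, 0.5]
gripper_width: 0.0257
grasp_force: 4.0
time: 27.45
eef_pos: [0.5648, -0.0772, 0.16]
tool_rot: [0.001, 1.0, -0.017, 0.004]
ft_force: [-0.2, -0.6, -0.4]
gripper_width: 0.0258
grasp_force: 0.0
adaptor 800 x [0.5366 0.589 ] y [-0.094  -0.0676] top [0.034  0.0375]
delta [-0.1257 -0.4158  0.0268] [ 0.0024 -0.0022 -1.2141] dist 0.435 rows 7.0
```

The adaptor top is at 37.5 mm (floor plus 20), so it is seated. Now the short.

```bash
python3 -m crank '-.018 -.059 0 0 0 -.17; -.036 -.118 .005 0 0 -.34; -.054 -.177 .01 0 0 -.51; -.072 -.236 .015 0 0 -.68; -.09 -.295 .02 0 0 -.85' .05; python3 -c "
from h import *
delta((.452,.343,.12),1.18)"
```

```text
time: 28.12
eef_pos: [0.4808, 0.2227, 0.134]
tool_rot: [-0.0, 0.917, 0.399, -0.001]
ft_force: [0.8, 0.5, 0.8]
gripper_width: 0.0498
grasp_force: 0.0
delta [ 0.0684 -0.103   0.0141] [-0.0022  0.002  -0.3589] dist 0.124 rows 2.0
```

```bash
python3 -m crank '.03 -.05 .007 0 0 -.18; .068 -.103 .014 0 0 -.36; .068 -.103 .014 0 0 -.36; .068 -.103 .014 0 0 -.36'
python3 - <<'E'
from h import *
print(cur()[0],psi_now(),abs(cur()[2]['qd']).max()); cap('wrist','hs'); z=np.load('pics/hs.npz')
p=z['p'].astype(int); m=(p[...,2]-p[...,0]>-3); m[:,:265]=0; m[:,375:]=0; m[:60]=0; m[290:]=0
W=world(z)
for c,b in blobs(m,100):
    v,u=np.nonzero(b); P=onplane(z,np.c_[u,v],.011)[:,:2].astype(np.float32); print(c.round(1),len(u),cv2.minAreaRect(P),P.mean(0),np.nanpercentile(W[b][:,2],95))
cv2.imwrite('pics/hsc.png',cv2.resize(z['p'][130:280,220:420],None,fx=4,fy=4))
E
```

```text
time: 28.62
eef_pos: [0.4535, 0.3407, 0.1204]
tool_rot: [-0.0, 0.832, 0.555, -0.001]
ft_force: [0.1, -0.3, 0.2]
gripper_width: 0.0499
grasp_force: 0.0
[0.45349981 0.34074718 0.12041066] 1.1756949609055256 0.03342931221613634
[273.6  63.6] 169 ((0.46883103251457214, 0.463706910610199), (0.008362405002117157, 0.020951641723513603), 67.34492492675781) [0.46649644 0.46622732] 0.0019650620710524635
[311.3 193.6] 428 ((0.4523746967315674, 0.3531129062175751), (0.023913636803627014, 0.017750393599271774), 67.39118194580078) [0.4518739  0.35232356] 0.02128556879110453
[270.8 251.3] 536 ((0.3913373053073883, 0.30883118510246277), (0.05910341814160347, 0.013762029819190502), 64.53584289550781) [0.392217  0.3135003] 0.14712616044869115
[366.8 255. ] 779 ((0.4750847816467285, 0.2696209251880646), (0.06729928404092789, 0.016673341393470764), 70.32715606689453) [0.4778498  0.27351344] 0.1517765319912892
```

View pics/hsc.png

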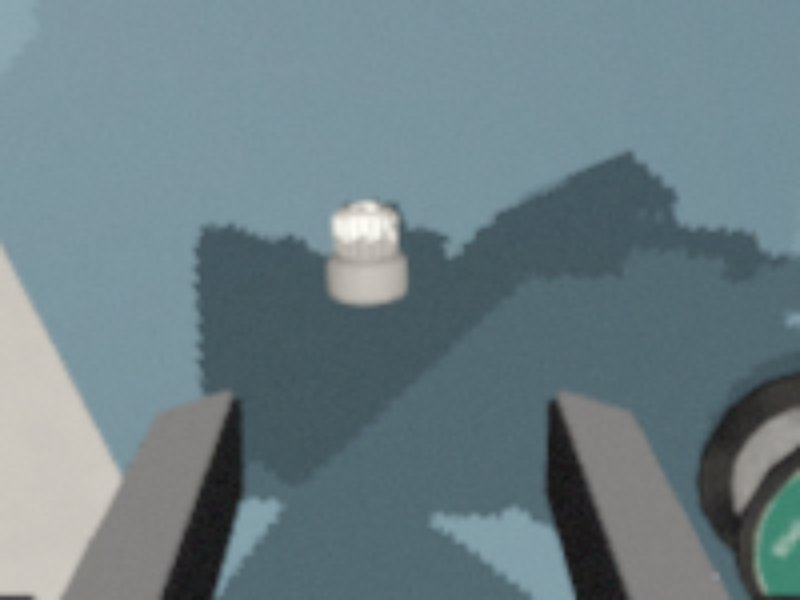

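The short is at crop (367,255), axis along tool x, fluted end away. Its pocket has no thumb notches, so I'll grip it higher, with the tips 7.5 mm above its underside.

```bash
python3 -c "
from h import *
delta((.4523,.3532,.0345),1.176)"
```

```text
delta [ 0.0114 -0.0066  0.0864] [-0.0011  0.0016 -0.0016] dist 0.087 rows 2.0
```

```bash
python3 -m crank '.006 -.004 .03 0 0 0; .011 -.0066 .06 0 0 0; .011 -.0066 .078 0 0 0; .011 -.0066 .0855 0 0 0; .011 -.0066 .0855 0 0 0';  python3 -m crank '0 0 0 0 0 0; 0 0 0 0 0 0;0 0 0 0 0 0;0 0 0 0 0 0'; python3 -c "
from h import *
delta((.4523,.3532,.0345),1.176)"
```

```text
time: 29.3
eef_pos: [0.4529, 0.3535, 0.0365]
tool_rot: [0.0, 0.832, 0.554, -0.0]
ft_force: [-0.3, 0.2, -0.3]
gripper_width: 0.0498
grasp_force: 0.0
time: 29.8
eef_pos: [0.4527, 0.3541, 0.0366]
tool_rot: [0.0, 0.832, 0.555, 0.0]
ft_force: [0.4, 0.4, -0.4]
gripper_width: 0.05
grasp_force: 0.0
delta [-0.0009  0.      0.0021] [ 0.0003 -0.0003 -0.0001] dist 0.002 rows 1.0
```

```bash
python3 -m crank '-.001 0 .002 0 0 0; -.001 0 .002 0 0 0; -.001 0 .002 0 0 0; -.001 0 .002 0 0 0; -.001 0 .002 0 0 0' 0; python3 -m crank '0 0 -.03 0 0 0; 0 0 -.07 0 0 0; 0 0 -.1 0 0 0; 0 0 -.1 0 0 0'; python3 -c "
from h import *
delta((.559,-.1496,.13),-.035)"
```

```text
time: 30.42
eef_pos: [0.4522, 0.353, 0.0343]
tool_rot: [0.0, 0.832, 0.555, -0.0]
ft_force: [0.4, 0.8, -0.6]
gripper_width: 0.0171
grasp_force: 30.0
time: 30.92
eef_pos: [0.4538, 0.3539, 0.137]
tool_rot: [0.0, 0.832, 0.555, 0.003]
ft_force: [0.2, 1.0, -0.2]
gripper_width: 0.0173
grasp_force: 30.0
delta [-0.4243  0.2908  0.0062] [ 6.0000e-04 -6.0000e-03  1.2109e+00] dist 0.514 rows 9.0
```

```bash
python3 -m crank '-.047 .032 0 0 0 .14; -.094 .064 0 0 0 .28; -.141 .096 0 0 0 .42; -.188 .128 0 0 0 .56; -.235 .16 0 0 0 .7' ; python3 -c "
from h import *
delta((.559,-.1496,.085),-.035)"
```

```text
time: 31.55
eef_pos: [0.5084, 0.0728, 0.1324]
tool_rot: [-0.0, 0.972, 0.233, -0.001]
ft_force: [0.1, -0.2, 0.2]
gripper_width: 0.0181
grasp_force: 30.0
delta [-0.0558  0.2212  0.0472] [-0.0009  0.0026  0.5063] dist 0.233 rows 4.0
```

```bash
python3 -m crank '-.014 .055 0 0 0 .13; -.028 .11 0 0 0 .26; -.042 .165 0 0 0 .39; -.056 .221 .02 0 0 .506; -.056 .221 .047 0 0 .506'; python3 -m crank '0 0 0 0 0 0; 0 0 0 0 0 0; 0 0 0 0 0 0'; python3 pl.py ts .0235 290; python3 -c "
import cv2; p=cv2.imread('pics/ts.png'); cv2.imwrite('pics/tsc.png',cv2.resize(p[150:300,220:420],None,fx=4,fy=4))"
```

```text
time: 32.17
eef_pos: [0.5613, -0.1513, 0.0858]
tool_rot: [0.0, 1.0, -0.018, 0.0]
ft_force: [0.8, 0.7, -0.8]
gripper_width: 0.0172
grasp_force: 30.0
time: 32.55
eef_pos: [0.5615, -0.1471, 0.0883]
tool_rot: [0.0, 1.0, -0.015, 0.001]
ft_force: [-0.3, -0.8, -0.4]
gripper_width: 0.0171
grasp_force: 30.0
[ 0.56148598 -0.14711337  0.08834965] -0.0291068332374953
white [319.5  44.4] 8988 ((0.6782317757606506, -0.15106436610221863), (0.056376855820417404, 0.044254813343286514), 88.3366928100586)
white [318.2 244.2] 855 ((0.5604984164237976, -0.14709994196891785), (0.01664731651544571, 0.026374563574790955), 88.3302001953125)
white [288.5 258.9] 979 ((0.5501763224601746, -0.12517878413200378), (0.014860175549983978, 0.04526397958397865), 80.12545776367188)
white [347.5 258.7] 988 ((0.5489562153816223, -0.16772472858428955), (0.04528408125042915, 0.01475941576063633), 6.784465312957764)
blue [322.8 215.6] 957 [ 0.54202956 -0.16635333] [ 0.574606  -0.1350244] [ 0.5583178  -0.15068886]
blue [253.4 227.5] 264 [ 0.53035754 -0.09896093] [ 0.5709073  -0.08856491] [ 0.5506324  -0.09376292]
```

View pics/tsc.png

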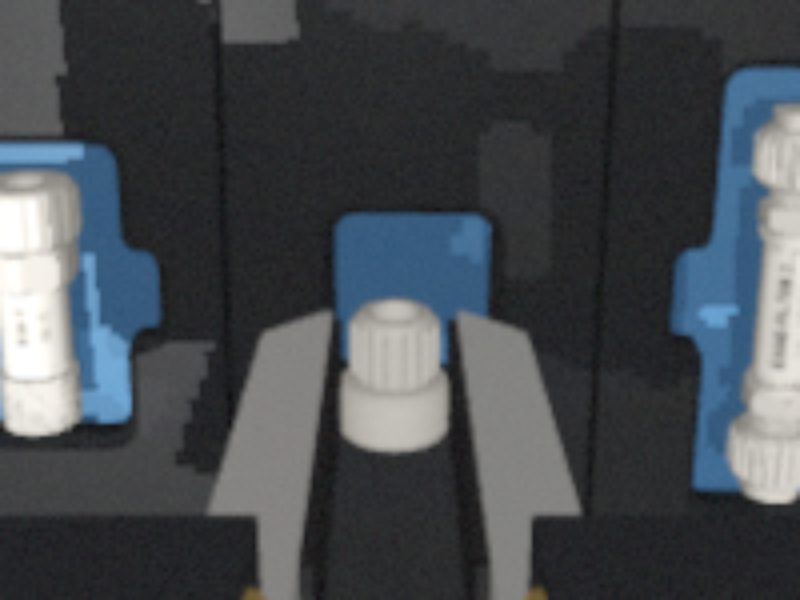

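The short is held square at (318,244), with its pocket just ahead. It needs −2 mm in x and −3.5 mm in y. Correct while lowering part-way, then measure again.

```bash
python3 -m crank '-.002 .0035 0 0 0 .006; -.002 .0035 .012 0 0 .006; -.002 .0035 .022 0 0 .006; -.002 .0035 .022 0 0 .006; -.002 .0035 .022 0 0 .006'; python3 -m crank '0 0 0 0 0 0; 0 0 0 0 0 0'; python3 pl.py ts2 .0235 290
```

```text
time: 33.22
eef_pos: [0.5588, -0.151, 0.0652]
tool_rot: [-0.0, 1.0, -0.018, -0.0]
ft_force: [1.0, 0.1, -0.1]
gripper_width: 0.0173
grasp_force: 30.0
time: 33.48
eef_pos: [0.559, -0.1511, 0.0657]
tool_rot: [0.0, 1.0, -0.018, 0.0]
ft_force: [0.3, 0.6, 0.1]
gripper_width: 0.0175
grasp_force: 30.0
[ 0.55901606 -0.15108818  0.06569374] -0.03621340435379225
white [319.5  41. ] 8300 ((0.6775376796722412, -0.15592248737812042), (0.05600195378065109, 0.04049047455191612), 87.92493438720703)
white [318.2 244.2] 855 ((0.5580126643180847, -0.1510554701089859), (0.016646848991513252, 0.02638390101492405), 87.93282318115234)
white [288.6 258.7] 978 ((0.5478606820106506, -0.1292875111103058), (0.01475337240844965, 0.04534962773323059), 78.92131805419922)
white [347.5 258.6] 975 ((0.5463164448738098, -0.17155827581882477), (0.04530132934451103, 0.01467803306877613), 6.375424385070801)
blue [317.6 218.8] 809 [ 0.5485677  -0.16644916] [ 0.5744712  -0.13514692] [ 0.56151944 -0.15079804]
```

Aligned within 0.3 mm. Lowering and inching to contact.

```bash
python3 -m crank '0 0 .006 0 0 0; 0 0 .01 0 0 0; 0 0 .013 0 0 0; 0 0 .013 0 0 0'; python3 -m crank '0 0 .001 0 0 0; 0 0 .002 0 0 0;0 0 .002 0 0 0'; python3 -m crank '0 0 .0008 0 0 0; 0 0 .0008 0 0 0'; python3 -m crank '0 0 .0007 0 0 0; 0 0 .0007 0 0 0'
```

```text
time: 34.02
eef_pos: [0.5585, -0.1508, 0.0519]
tool_rot: [-0.0, 1.0, -0.018, -0.0]
ft_force: [-0.4, 1.0, -0.6]
gripper_width: 0.0175
grasp_force: 30.0
time: 34.4
eef_pos: [0.5588, -0.151, 0.0503]
tool_rot: [-0.0, 1.0, -0.018, 0.0]
ft_force: [0.7, 0.2, 0.0]
gripper_width: 0.0173
grasp_force: 30.0
time: 34.65
eef_pos: [0.5588, -0.151, 0.0495]
tool_rot: [-0.0, 1.0, -0.018, -0.0]
ft_force: [-0.0, 0.3, 0.1]
gripper_width: 0.0174
grasp_force: 30.0
time: 34.9
eef_pos: [0.5588, -0.151, 0.0488]
tool_rot: [-0.0, 1.0, -0.018, -0.0]
ft_force: [-1.3, -0.3, 0.4]
gripper_width: 0.0177
grasp_force: 30.0
```

```bash
python3 -m crank '0 0 .0005 0 0 0; 0 0 .0005 0 0 0'
```

```text
time: 35.15
eef_pos: [0.5588, -0.151, 0.0488]
tool_rot: [-0.0, 1.0, -0.018, -0.0]
ft_force: [-2.1, 1.0, 4.8]
gripper_width: 0.0175
grasp_force: 30.0
```

Contact. Release and rise.

```bash
python3 -m crank '0 0 -.0005 0 0 0; 0 0 -.0005 0 0 0;0 0 -.0005 0 0 0' 0.021; python3 -m crank '0 0 -.005 0 0 0; 0 0 -.03 0 0 0; 0 0 -.08 0 0 0; 0 0 -.14 0 0 0; 0 0 -.17 0 0 0'; python3 -m crank '-.06 0 -.02 0 0 0;-.06 0 -.02 0 0 0;-.06 0 -.02 0 0 0'
python3 - <<'E'
from h import *
cap('wrist','fin'); z=np.load('pics/fin.npz'); W=world(z); print(cur()[0])
for n,x,y in [('wrench h',.52,-.297),('wrench jaw',.62,-.300),('barrel',.556,-.224),('adaptor',.56,-.077),('short',.558,-.151)]:
    r=.03 if n!='short' else .016
    w=W.reshape(-1,3); w=w[(abs(w[:,0]-x)<r)&(abs(w[:,1]-y)<.02)]; q=w[w[:,2]>.027]
    print(n,len(q),'x',np.percentile(q[:,0],[2,98]).round(4),'y',np.percentile(q[:,1],[2,98]).round(4),'top',np.percentile(q[:,2],[50,95]).round(4))
cv2.imwrite('pics/finc.png',cv2.resize(z['p'][30:270,180:460],None,fx=2.5,fy=2.5))
E
```

```text
time: 35.52
eef_pos: [0.5587, -0.1509, 0.0486]
tool_rot: [-0.0, 1.0, -0.018, -0.0]
ft_force: [-0.4, -0.1, 0.7]
gripper_width: 0.0212
grasp_force: 0.0
time: 36.15
eef_pos: [0.5601, -0.1516, 0.2234]
tool_rot: [0.001, 1.0, -0.018, 0.003]
ft_force: [0.5, -1.1, -0.3]
gripper_width: 0.0205
grasp_force: 0.0
time: 36.52
eef_pos: [0.4991, -0.149, 0.2392]
tool_rot: [0.0, 1.0, -0.018, 0.001]
ft_force: [0.5, -0.3, -0.3]
gripper_width: 0.0211
grasp_force: 0.0
[ 0.49930397 -0.14894538  0.23882898]
wrench h 668 x [0.4913 0.5487] y [-0.3046 -0.2889] top [0.0332 0.0353]
wrench jaw 453 x [0.5915 0.6307] y [-0.3103 -0.2906] top [0.0288 0.0302]
barrel 4125 x [0.5261 0.5785] y [-0.2292 -0.2096] top [0.3283 0.3483]
adaptor 4732 x [0.5301 0.5792] y [-0.0904 -0.0707] top [0.3277 0.348 ]
short 238 x [0.5488 0.5687] y [-0.159 -0.142] top [0.0331 0.036 ]
```

View pics/finc.png

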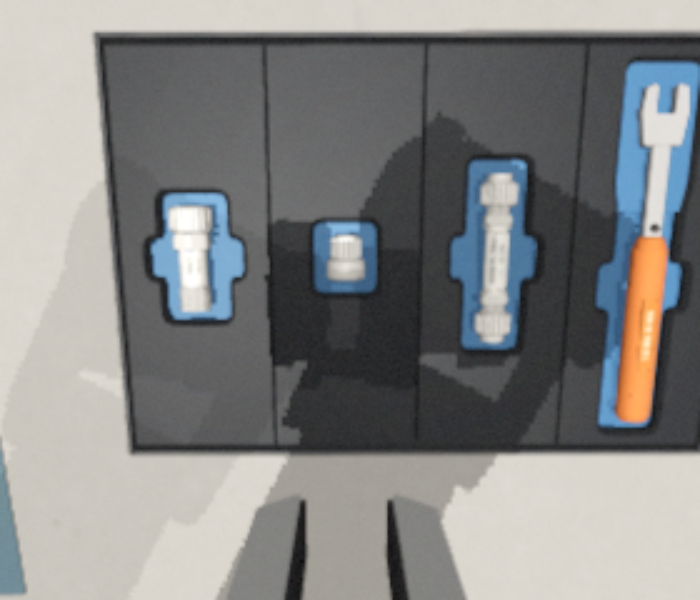

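All four lie inside their pockets: adaptor at crop (190,258), short at (345,258), barrel at (496,257), wrench at (650,260) with its handle towards the robot and its jaw over the ledge. The top heights measured by depth match seated parts, so I'm handing the job in.

```bash
python3 -c "
from bench import bot
print(bot.close_job())"
```

```text
the job is handed in; nothing more can be done
None
```

The job is handed in at about 37 s: the wrench, long barrel, adaptor and short each lie flat and fully down in their own pockets (checked by camera and depth), the wrench's handle in the deep end and its jaw over the ledge, and the solder reel was not touched.

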